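# Unload the clamped slide carriers into their colour nests

### The arm

A 6-joint arm with a two-finger parallel gripper is mounted at the origin on the work surface. World frame = base frame: x ahead of the robot, y to its left, z up, the work surface at z = 0. Lengths are in mm, angles in rad, forces in N, time in s.
With the tool pointing down it reaches from about 400 to 925 mm from the base axis. Payload 12.5 kg.
Tool frame: the origin (TCP) lies at the very end of the fingers, on their centre line; the grasp point (between the pads) lies 19 mm behind it; z points along the fingers, y is the line along which they close (so a half turn about z gives the same grasp; the last joint's range is limited). The gripper opens to 95 mm and grips with 3 to 60 N. Pads are 20 mm wide; open, the fingers measure 119 mm over their backs; the gripper's body (75 mm by 180 mm) begins 59 mm behind the grasp point.
Start: joints at [-1.242, 0.491, 1.559, -0, 1.092, -0.106], TCP at [263.293, -566.857, 182.761] pointing down, gripper open.
Joint ranges: [-3.1, 3.1], [-0.84, 2.19], [0.05, 2.79], [-1.13, 4.28], [0.06, 2.93], [-2.69, 2.69]. Speed limits (rad/s): [2.22, 2.22, 2.79, 3.14, 3.14, 3.14].

### API

Orientations are given as [roll, pitch, yaw] about the fixed x, y, z axes, in that order (R = Rz(yaw) Ry(pitch) Rx(roll)).
In Python, from cell import * gives the robot as it stands.
- The arm moves only by the tool jog_arm, never from a script. Its argument "targets" is a list of rows, each an object with "turn": the turn, a rotation vector about the world's x, y, z in degrees, a list of three; "slide": the shift along the world's x, y, z in mm, a list of three; "claw": the opening in per cent of the stroke, from 0 (shut) to 100 (fully open). In form: [{"turn": [wx, wy, wz], "slide": [x, y, z], "claw": claw}, ...]. A call has 1 to 5 rows; each row shifts and turns the commanded pose from where the row before left it; what a row does not reach is not made up. A row lasts 1/8 s, in which the tool goes at most 62.5 mm and 10.7 degrees, less where a joint would pass 70% of its speed; a pose out of reach is approached as far as the arm can. A call with a gripper value outside its range is refused whole. The fingers move at their own pace and stop on an object; the grip force is fixed at half the most. Time passes only in rows, so rows that do not move let the fingers close. It gives the time, the measured TCP pose, the force, the opening and the grip force at its end, in the units of the state.
- state(): the state, without advancing time (a new reading comes with each control period).
- read_camera(name): name is "scene" or "top" or "wrist"; returns a dict with "frame" (480x640x3 uint8, blue, green, red), "mtx" (3x3 intrinsics, pixels), "k1" (the pictures are not rectified: a ray, as slopes to the right and down, at radius r is drawn at 1 + k1 r^2 times it, then the intrinsics apply), "R" (3x3) and "t" (3): a world point X has camera coordinates R X + t. Camera axes: x right, y down, z forward; pixel columns grow to the right and rows downward; lengths in mm; the calibration is good to about 2 mm. A picture is of the moment at which its call begins. There is no depth.
- job_done(): hands the job in; it is judged then, once.
Trained networks look in the newest picture that a camera, given by its name, has taken for a name from the list of things; names that differ only in an ending like _2 or _b are one class to them, and where a whole thing is asked for, a point or a joint stands for the part that bears it (a point fixed in the world has none). Each returns a list of dicts, best first, with "conf" (0 to 1); they miss things now and then, are a little off and sometimes report something else, mostly with a low value. They report only what shows in the picture. A call takes as long as a camera call.
- look_for(query, camera): "xy" ([column, row] in pixels, amid what is visible of it).
The state is a dict: "t": time; "joints": joint angles; "qvel": joint speeds; "tau": joint torques, N m; "eef_pos": TCP position; "tcp_rot": TCP orientation; "ft_force": force on the tool from outside, world axes, zero at the start; "moment": the same for the moment, N m; "opening": opening from 0.0 (shut) to 1.0 (fully open); "grip_force": force on a finger pad.
Only numpy, scipy, OpenCV 4.12 (cv2) and the standard library are available. Lean on these libraries where they do the work, as an engineer would, in place of code of your own. Each camera call takes 0.05 s, during which the arm holds its last target. There are 200 camera calls.

### The job

Swing the rack's clamp bar fully up and back and leave it there, then slide the four slide carriers out one at a time in the order red, yellow, green, blue, and seat each flat in the nest of its own colour, lengthwise as the nest runs. Keep the carriers level, set them down gently without dropping them, and leave the dish, the mouse and the amber jar where they are.

Things in the scene. Friction and masses are not known exactly. Their poses are not given: they have to be found in the camera images.
- clamp (a joint): hinge of the rack's clamp bar, rad: 0 = down (over the carriers), growing as it swings up and back, 1.8 = stop, fully back past upright. Stiff hinge (about 2 to 4 N at the handle): it stays wherever it is left.
- clamp_handle (a point): middle of the clamp's handle: black round rod, 10 mm diameter, pointing 50 mm out sideways (+y) from a steel lever at the rack's left end; pinch it from above across the rod, 36 mm above the table when down, nothing beneath. Axes turn with the clamp; when down: x along the lanes away from the robot, y along the rod, z up. Hinge axis: parallel to y, always at x +70, z -8 mm in these axes.
- grip_red (a point): centre of the red upright grip block, 12 x 24 x 44 mm (x,y,z), amid a white slide carrier plate 84 x 30 x 6 mm, 60 g. Point is 28 mm above the carrier's underside. x along the plate, away from the robot at the start, z up. Take it across its 12 mm. Starts in a rack lane (44 mm apart); rear 9 mm is under a fixed ledge: slide it 15 mm or more along -x (way is free), then lift.
- grip_yellow (a point): centre of the yellow upright grip block, 12 x 24 x 44 mm (x,y,z), amid a white slide carrier plate 84 x 30 x 6 mm, 60 g. Point is 28 mm above the carrier's underside. x along the plate, away from the robot at the start, z up. Take it across its 12 mm. Starts in a rack lane (44 mm apart); rear 9 mm is under a fixed ledge: slide it 15 mm or more along -x (way is free), then lift.
- grip_green (a point): centre of the green upright grip block, 12 x 24 x 44 mm (x,y,z), amid a white slide carrier plate 84 x 30 x 6 mm, 60 g. Point is 28 mm above the carrier's underside. x along the plate, away from the robot at the start, z up. Take it across its 12 mm. Starts in a rack lane (44 mm apart); rear 9 mm is under a fixed ledge: slide it 15 mm or more along -x (way is free), then lift.
- grip_blue (a point): centre of the blue upright grip block, 12 x 24 x 44 mm (x,y,z), amid a white slide carrier plate 84 x 30 x 6 mm, 60 g. Point is 28 mm above the carrier's underside. x along the plate, away from the robot at the start, z up. Take it across its 12 mm. Starts in a rack lane (44 mm apart); rear 9 mm is under a fixed ledge: slide it 15 mm or more along -x (way is free), then lift.
- nest_red: red nest: shallow open tray 104 x 48 mm (x, y), 9 mm high, fixed on a grey base plate, in a row of four 54 mm apart along y. Origin: centre of its underside (8 mm above the table); x along its length, z up. Floor 4 mm thick, rim 4 mm thick, inside 96 x 40 mm. A seated carrier has its grip centre 32 mm above this origin.
- nest_yellow: yellow nest: shallow open tray 104 x 48 mm (x, y), 9 mm high, fixed on a grey base plate, in a row of four 54 mm apart along y. Origin: centre of its underside (8 mm above the table); x along its length, z up. Floor 4 mm thick, rim 4 mm thick, inside 96 x 40 mm. A seated carrier has its grip centre 32 mm above this origin.
- nest_green: green nest: shallow open tray 104 x 48 mm (x, y), 9 mm high, fixed on a grey base plate, in a row of four 54 mm apart along y. Origin: centre of its underside (8 mm above the table); x along its length, z up. Floor 4 mm thick, rim 4 mm thick, inside 96 x 40 mm. A seated carrier has its grip centre 32 mm above this origin.
- nest_blue: blue nest: shallow open tray 104 x 48 mm (x, y), 9 mm high, fixed on a grey base plate, in a row of four 54 mm apart along y. Origin: centre of its underside (8 mm above the table); x along its length, z up. Floor 4 mm thick, rim 4 mm thick, inside 96 x 40 mm. A seated carrier has its grip centre 32 mm above this origin.
- dish: bystander: closed clear culture dish, 62 mm across, 16 mm high, beyond the racks; origin under its centre
- mouse: bystander: black computer mouse 100 x 60 x 28 mm, beyond the racks; origin under its centre
- oil_bottle: bystander: small amber jar, 44 mm across, 75 mm high, white cap, beyond the racks; origin under its centre

How it is judged (in metres and radians):
On the way, in this order (a step that is already met when the one before it is completed fails the run):
1. the clamp bar is swung back past upright (value of joint clamp above 1.5 rad), for 0.2 s.
2. the red carrier is seated and released in the red nest (horizontal distance between grip_red and nest_red below 0.011 m and z of grip_red in the frame of nest_red between 0.029 and 0.036 m and angle between grip_red's own z axis and vertical below 0.08 rad and angle between the x axis of grip_red and the x axis of nest_red, either way round below 0.25 rad and contact force between the fingers and carrier_red below 0.1 N), for 0.2 s.
3. the yellow carrier is seated and released in the yellow nest (horizontal distance between grip_yellow and nest_yellow below 0.011 m and z of grip_yellow in the frame of nest_yellow between 0.029 and 0.036 m and angle between grip_yellow's own z axis and vertical below 0.08 rad and angle between the x axis of grip_yellow and the x axis of nest_yellow, either way round below 0.25 rad and contact force between the fingers and carrier_yellow below 0.1 N), for 0.2 s.
4. the green carrier is seated and released in the green nest (horizontal distance between grip_green and nest_green below 0.011 m and z of grip_green in the frame of nest_green between 0.029 and 0.036 m and angle between grip_green's own z axis and vertical below 0.08 rad and angle between the x axis of grip_green and the x axis of nest_green, either way round below 0.25 rad and contact force between the fingers and carrier_green below 0.1 N), for 0.2 s.
5. the blue carrier is seated and released in the blue nest (horizontal distance between grip_blue and nest_blue below 0.011 m and z of grip_blue in the frame of nest_blue between 0.029 and 0.036 m and angle between grip_blue's own z axis and vertical below 0.08 rad and angle between the x axis of grip_blue and the x axis of nest_blue, either way round below 0.25 rad and contact force between the fingers and carrier_blue below 0.1 N), for 0.2 s.
At the end, for the whole second after the job is handed in: The clamp is back past upright (over 1.5 rad) and each carrier rests flat on the floor of the nest of its own colour, centred within 11 mm, along the nest within 0.25 rad (either way round), released and at rest (value of joint clamp above 1.5 rad and horizontal distance between grip_red and nest_red below 0.011 m and z of grip_red in the frame of nest_red between 0.029 and 0.036 m and angle between each of grip_red, grip_yellow, grip_green, grip_blue's own z axis and vertical below 0.08 rad and angle between the x axis of grip_red and the x axis of nest_red, either way round below 0.25 rad and linear speed of each of carrier_red, carrier_yellow, carrier_green, carrier_blue below 0.02 m/s and horizontal distance between grip_yellow and nest_yellow below 0.011 m and z of grip_yellow in the frame of nest_yellow between 0.029 and 0.036 m and angle between the x axis of grip_yellow and the x axis of nest_yellow, either way round below 0.25 rad and horizontal distance between grip_green and nest_green below 0.011 m and z of grip_green in the frame of nest_green between 0.029 and 0.036 m and angle between the x axis of grip_green and the x axis of nest_green, either way round below 0.25 rad and horizontal distance between grip_blue and nest_blue below 0.011 m and z of grip_blue in the frame of nest_blue between 0.029 and 0.036 m and angle between the x axis of grip_blue and the x axis of nest_blue, either way round below 0.25 rad); the robot touches nothing.
It fails at once if a carrier is tipped by more than 35 degrees (angle between any of grip_red, grip_yellow, grip_green, grip_blue's own z axis and vertical above 0.61 rad).
It fails at once if a carrier is dropped (from more than about 2 cm) or flung ((linear speed of carrier_red above 0.6 m/s and contact force between the fingers and carrier_red below 0.05 N) or (linear speed of carrier_yellow above 0.6 m/s and contact force between the fingers and carrier_yellow below 0.05 N) or (linear speed of carrier_green above 0.6 m/s and contact force between the fingers and carrier_green below 0.05 N) or (linear speed of carrier_blue above 0.6 m/s and contact force between the fingers and carrier_blue below 0.05 N)).
It fails at once if the dish, mouse or jar is pushed more than 3 cm (distance of any of dish, mouse, oil_bottle from where it was at the start of the episode above 0.03 m).
It also fails if it takes over 136 s, if anything falls off the work surface, if the arm or the gripper's body presses on something with over 40 N, if the wrist force passes 120 N, or if a joint passes its speed limit or range.

## Working session

There is one attempt and no reset: what is moved stays moved. The work goes in short steps, Python scripts to look and compute and a tool call to move; the robot and the scene stay as the last step left them, time stands still between calls to the robot, and variables do not carry over. Pictures are saved under pics/ and viewed, at most 14 in all, crops included, and the job is handed in when it is done.

Besides the shell and the picture viewer there is one more tool, called after ">>>" by a JSON object that holds its "api" and its "payload", one argument or row to a line. jog_arm: Moves the arm, as the interface text tells. Its arguments: {"type":"object","properties":{"targets":{"type":"array","items":{"type":"object","properties":{"turn":{"type":"array","items":{"type":"number"}},"slide":{"type":"array","items":{"type":"number"}},"claw":{"type":"number"}}}}},"required":["targets"]}

```bash
mkdir -p pics; ls; cat > h.py <<'E'
from cell import *
import numpy as np, cv2
def pix2ray(c,xy):
    K=np.array(c["mtx"]);k=c["k1"]
    d=np.array([(xy[0]-K[0,2])/K[0,0],(xy[1]-K[1,2])/K[1,1]])
    u=d.copy()
    for _ in range(20): u=d/(1+k*(u@u))
    R=np.array(c["R"]);t=np.array(c["t"]).ravel()
    return -R.T@t, R.T@np.array([u[0],u[1],1])
def at_z(c,xy,z):
    o,r=pix2ray(c,xy); return o+r*(z-o[2])/r[2]
def proj(c,X):
    R=np.array(c["R"]);t=np.array(c["t"]).ravel();p=R@np.array(X,float)+t
    u=p[:2]/p[2];u=u*(1+c["k1"]*(u@u));K=np.array(c["mtx"])
    return np.array([K[0,0]*u[0]+K[0,2],K[1,1]*u[1]+K[1,2]])
E
python3 - <<'E'
from h import *
for n in ["top","scene"]:
    c=read_camera(n); cv2.imwrite(f"pics/{n}0.png",c["frame"])
    o,_=pix2ray(c,[320,240]); print(n,o.round())
    for q,z in [("clamp_handle",36)]+[("grip_"+k,36) for k in "red yellow green blue".split()]+[("nest_"+k,12) for k in "red yellow green blue".split()]+[("dish",8),("mouse",14),("oil_bottle",37)]:
        print(q,[(np.round(d["xy"]).tolist(),round(d["conf"],2),at_z(c,d["xy"],z).round().tolist()) for d in look_for(q,n)[:2]])
E
```

```text
pics
top [508.  18. 896.]
clamp_handle [([211.0, 294.0], 0.55, [528.0, 226.0, 36.0])]
grip_red [([196.0, 308.0], 0.6, [503.0, 255.0, 36.0]), ([219.0, 316.0], 0.29, [488.0, 211.0, 36.0])]
grip_yellow [([240.0, 317.0], 0.67, [486.0, 173.0, 36.0])]
grip_green [([218.0, 314.0], 0.57, [493.0, 212.0, 36.0])]
grip_blue [([267.0, 319.0], 0.93, [483.0, 123.0, 36.0]), ([206.0, 295.0], 0.25, [527.0, 237.0, 36.0])]
nest_red [([410.0, 313.0], 0.9, [488.0, -142.0, 12.0])]
nest_yellow [([446.0, 312.0], 0.92, [489.0, -211.0, 12.0]), ([215.0, 196.0], 0.15, [718.0, 228.0, 12.0])]
nest_green [([467.0, 307.0], 0.76, [497.0, -252.0, 12.0])]
nest_blue [([494.0, 302.0], 0.6, [506.0, -304.0, 12.0])]
dish [([415.0, 185.0], 0.76, [735.0, -163.0, 8.0]), ([265.0, 314.0], 0.36, [491.0, 130.0, 8.0])]
mouse [([293.0, 181.0], 0.85, [744.0, 75.0, 14.0])]
oil_bottle [([213.0, 199.0], 0.94, [708.0, 225.0, 37.0]), ([195.0, 308.0], 0.35, [503.0, 256.0, 37.0])]
scene [1516. -149.  888.]
clamp_handle [([406.0, 214.0], 0.66, [540.0, 218.0, 36.0]), ([252.0, 314.0], 0.56, [765.0, -159.0, 36.0])]
grip_red [([362.0, 207.0], 0.64, [493.0, 126.0, 36.0]), ([419.0, 202.0], 0.57, [502.0, 260.0, 36.0])]
grip_yellow []
grip_green [([399.0, 203.0], 0.72, [495.0, 215.0, 36.0])]
grip_blue [([365.0, 208.0], 0.71, [498.0, 132.0, 36.0])]
nest_red [([249.0, 233.0], 0.55, [502.0, -142.0, 12.0]), ([401.0, 204.0], 0.39, [473.0, 228.0, 12.0])]
nest_yellow [([222.0, 234.0], 0.63, [491.0, -202.0, 12.0])]
nest_green [([201.0, 239.0], 0.77, [500.0, -251.0, 12.0])]
nest_blue [([171.0, 248.0], 0.95, [516.0, -318.0, 12.0]), ([399.0, 204.0], 0.75, [471.0, 223.0, 12.0])]
dish [([250.0, 316.0], 0.78, [746.0, -162.0, 8.0])]
mouse [([371.0, 293.0], 0.72, [740.0, 85.0, 14.0])]
oil_bottle [([434.0, 265.0], 0.89, [712.0, 226.0, 37.0])]
```

```bash
python3 - <<'E'
import cv2
a=cv2.imread("pics/top0.png")
b=a[250:360,170:300]; b=cv2.resize(b,None,fx=5,fy=5,interpolation=cv2.INTER_CUBIC); cv2.imwrite("pics/top_rack.png",b)
b=a[260:360,380:520]; b=cv2.resize(b,None,fx=5,fy=5,interpolation=cv2.INTER_CUBIC); cv2.imwrite("pics/top_nest.png",b)
E
```

```text
(no output)
```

View pics/top_rack.png

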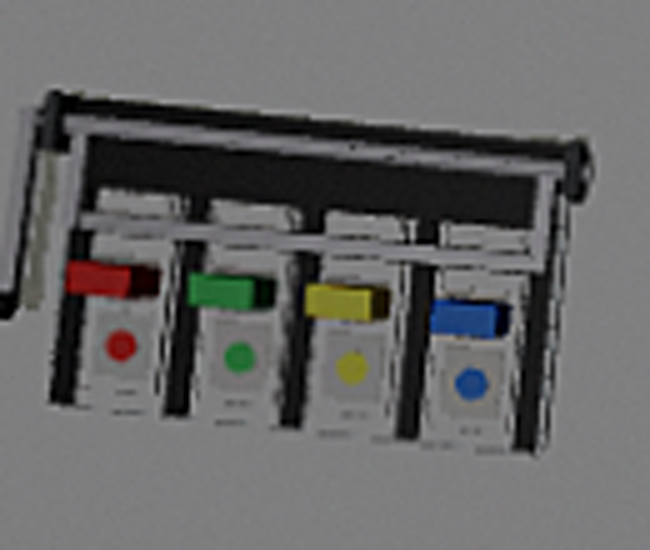

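View pics/top_nest.png

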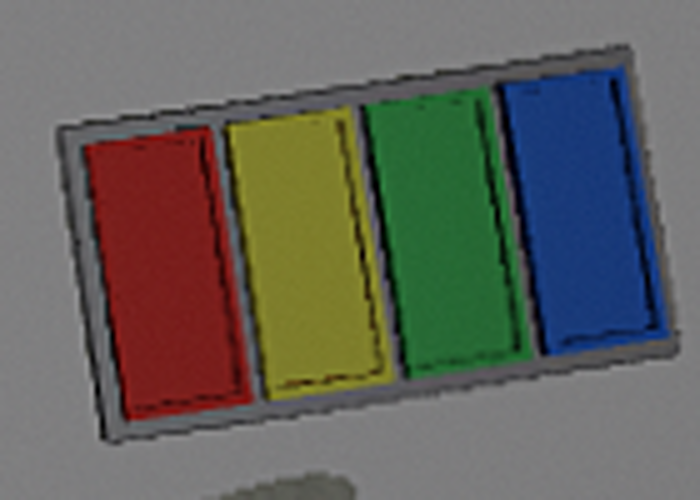

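View pics/scene0.png

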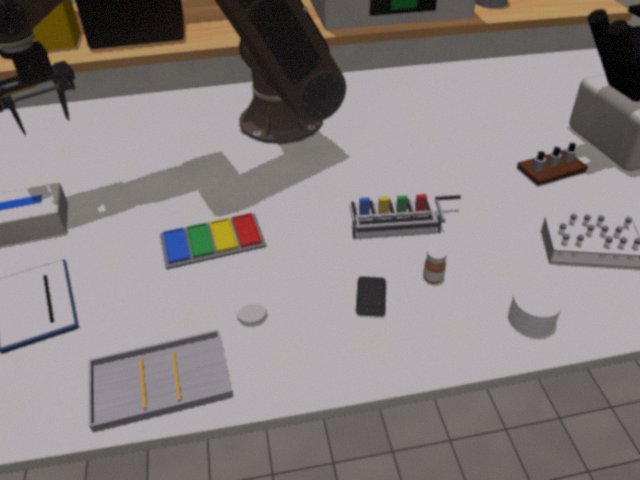

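The top view shows the rack with red, green, yellow and blue carriers left to right, around (189..264, 305..313). The clamp bar lies just behind the grips, and the handle is out at the left near (165, 312). The nests run red, yellow, green, blue at (413..497, 300..315). I'll refine these numbers by colour and then move.

```bash
cat >> h.py <<'E'
H={"red":[(0,8),(172,180)],"yellow":[(22,36)],"green":[(45,85)],"blue":[(100,128)]}
def blobs(c,col,smin=110,amin=15):
    h=cv2.cvtColor(c["frame"],cv2.COLOR_BGR2HSV)
    m=sum(cv2.inRange(h,(a,smin,40),(b,255,255)) for a,b in H[col])
    n,l,s,ce=cv2.connectedComponentsWithStats(m)
    return sorted([(int(s[i,4]),ce[i],cv2.minAreaRect(np.argwhere(l==i)[:,::-1].astype(np.float32)),s[i,:4]) for i in range(1,n) if s[i,4]>=amin],key=lambda b:-b[0])
E
python3 - <<'E'
from h import *
s=state(); print(s["eef_pos"],s["tcp_rot"],s["opening"],s["t"],s["ft_force"])
c=read_camera("top")
for k in H:
    for a,ce,r,bb in blobs(c,k)[:6]:
        if not(170<ce[0]<520 and 270<ce[1]<350): continue
        p=cv2.boxPoints(r); P=np.array([at_z(c,x,17) for x in p])
        e=sorted([(np.linalg.norm(P[i]-P[(i+1)%4]),P[i]-P[(i+1)%4]) for i in range(4)],key=lambda x:-x[0])[0]
        print(k,a,ce.round(1),at_z(c,ce,17).round(1),"L",e[0].round(1),"ang",np.degrees(np.arctan2(e[1][1],e[1][0])).round(1))
c=read_camera("wrist"); print(pix2ray(c,[320,240]), c["mtx"][0][0])
E
```

```text
[ 263.28124762 -566.85534051  182.74153038] [3.14153026e+00 2.26581885e-05 4.34804589e-01] 1.000427385522672 1.3 [-0.39420262  0.35439333  0.11292327]
red 1446 [413.3 314.3] [ 486.1 -147.5   17. ] L 104.3 ang 6.9
red 87 [188.9 305.3] [508.4 273.2  17. ] L 24.3 ang 84.6
red 30 [193.6 318.6] [483.4 263.8  17. ] L 9.6 ang 89.8
yellow 1420 [441.3 310.1] [ 492.7 -200.6   17. ] L 104.4 ang 6.9
yellow 91 [237.6 310. ] [499.  180.4  17. ] L 24.5 ang 89.5
yellow 28 [240.  323.3] [474.3 175.7  17. ] L 10.0 ang 115.9
green 1348 [469. 306.] [ 499.2 -253.9   17. ] L 103.8 ang 6.9
green 91 [213.6 307.7] [503.6 225.8  17. ] L 25.8 ang 84.0
green 25 [217.4 321. ] [478.7 218.4  17. ] L 9.5 ang 89.7
blue 1355 [496.6 301.8] [ 505.6 -307.7   17. ] L 104.7 ang 6.6
blue 91 [262.2 313.3] [492.5 134.1  17. ] L 24.8 ang 83.8
blue 31 [263.7 326.3] [468.4 131.3  17. ] L 9.3 ang 89.5
(array([ 339.00465939, -531.57346418,  385.29429164]), array([-0.26786839, -0.15343714, -0.95166212])) 426.2521890783665
```

>>> {"api": "jog_arm", "payload": {
  "targets": [
    {"slide": [27, 42, 4], "turn": [0, 0, 6], "claw": 100},
    {"slide": [27, 42, 4], "turn": [0, 0, 6], "claw": 100},
    {"slide": [27, 42, 4], "turn": [0, 0, 6], "claw": 100},
    {"slide": [27, 42, 4], "turn": [0, 0, 6], "claw": 100},
    {"slide": [27, 42, 4], "turn": [0, 0, 6], "claw": 100}
  ]
}}

```text
t: 2.02
eef_pos: [399.0, -355.5, 203.0]
tcp_rot: [3.141, 0.0, 0.962]
ft_force: [0.3, -1.1, -0.7]
opening: 1.001
grip_force: 0.0
```

>>> {"api": "jog_arm", "payload": {
  "targets": [
    {"slide": [27, 42, 4], "turn": [0, 0, 6], "claw": 100},
    {"slide": [27, 42, 4], "turn": [0, 0, 6], "claw": 100},
    {"slide": [27, 42, 4], "turn": [0, 0, 6], "claw": 100},
    {"slide": [27, 42, 4], "turn": [0, 0, 6], "claw": 100},
    {"slide": [27, 42, 4], "turn": [0, 0, 4.6], "claw": 100}
  ]
}}

```text
t: 2.65
eef_pos: [534.1, -145.4, 223.1]
tcp_rot: [3.141, 0.0, 1.461]
ft_force: [1.0, 0.2, -0.8]
opening: 1.0
grip_force: 0.0
```

>>> {"api": "jog_arm", "payload": {
  "targets": [
    {"slide": [-5, 47, -4], "claw": 100},
    {"slide": [-5, 47, -4], "claw": 100},
    {"slide": [-5, 47, -4], "claw": 100},
    {"slide": [-5, 47, -4], "claw": 100}
  ]
}}

```text
validation failed for argument at $.ta...
```

>>> {"api": "jog_arm", "payload": {
  "targets": [
    {"slide": [-5, 47, -4], "claw": 100},
    {"slide": [-5, 47, -4], "claw": 100},
    {"slide": [-5, 47, -4], "claw": 100},
    {"slide": [-5, 47, -4], "claw": 60},
    {"claw": 60}
  ]
}}

```text
validation failed for argument at $.ta...
```

```bash
python3 - <<'E'
from h import *
s=state(); print(s["eef_pos"],s["tcp_rot"],s["joints"])
c=read_camera("wrist"); cv2.imwrite("pics/w1.png",c["frame"]); print(pix2ray(c,[320,240])[0])
print([(np.round(d["xy"]).tolist(),round(d["conf"],2),at_z(c,d["xy"],36).round(1)) for d in look_for("clamp_handle","wrist")[:2]])
for k in H:
    for a,ce,r,bb in blobs(c,k)[:3]: print(k,a,ce.round(1),at_z(c,ce,30).round(1),at_z(c,ce,56).round(1))
E
```

```text
[ 534.06646012 -145.36245997  223.08026385] [3.14112099e+00 1.15062198e-04 1.46051493e+00] [-3.85097171e-01  3.48602282e-01  1.68298431e+00  1.92641753e-05
  1.10952088e+00 -2.74824370e-01]
[543.37714819 -62.41630448 425.59474105]
[]
red 5051 [261.8 197. ] [ 490.4 -142.4   30. ] [ 493.9 -137.2   56. ]
yellow 4578 [275.7 247.1] [ 496.8 -193.6   30. ] [ 499.8 -185.    56. ]
yellow 251 [600.2 303.6] [ 836.  -297.6   30. ] [ 816.8 -282.2   56. ]
green 3709 [289.3 294.9] [ 503.6 -246.2   30. ] [ 506.3 -234.1   56. ]
blue 3672 [301.6 336.9] [ 510.4 -296.1   30. ] [ 512.6 -280.7   56. ]
```

View pics/w1.png

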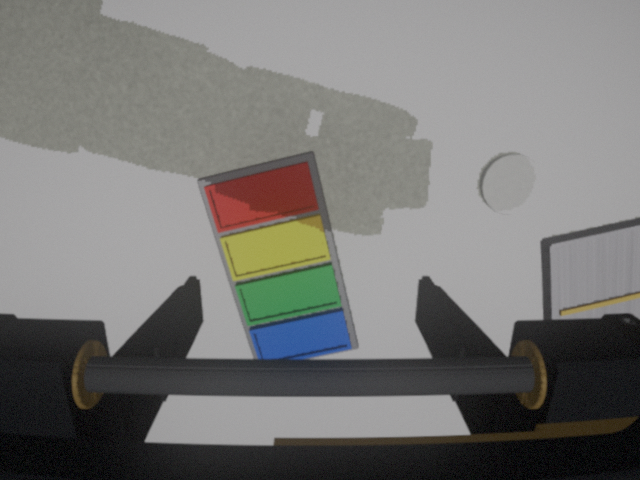

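The wrist picture shows the nest row from (261,197) to (302,337), close to the top-view estimate. Two moves were refused because each row needs every field, so I'll resend them in full.

>>> {"api": "jog_arm", "payload": {
  "targets": [
    {"turn": [0, 0, 0], "slide": [-5, 47, -4], "claw": 100},
    {"turn": [0, 0, 0], "slide": [-5, 47, -4], "claw": 100},
    {"turn": [0, 0, 0], "slide": [-5, 47, -4], "claw": 100},
    {"turn": [0, 0, 0], "slide": [-5, 47, -4], "claw": 100}
  ]
}}

```text
t: 3.25
eef_pos: [512.9, 42.0, 206.7]
tcp_rot: [3.141, 0.0, 1.456]
ft_force: [0.3, 0.3, -0.0]
opening: 0.998
grip_force: 0.0
```

>>> {"api": "jog_arm", "payload": {
  "targets": [
    {"turn": [0, 0, 0], "slide": [-5, 47, -4], "claw": 100},
    {"turn": [0, 0, 0], "slide": [-5, 47, -4], "claw": 100},
    {"turn": [0, 0, 0], "slide": [-5, 47, -4], "claw": 100},
    {"turn": [0, 0, 0], "slide": [-5, 47, -4], "claw": 60},
    {"turn": [0, 0, 0], "slide": [0, 0, 0], "claw": 60}
  ]
}}

```text
t: 3.88
eef_pos: [492.7, 230.9, 190.3]
tcp_rot: [-3.141, 0.0, 1.46]
ft_force: [-0.8, 0.0, -0.3]
opening: 0.845
grip_force: 0.0
```

```bash
python3 - <<'E'
from h import *
s=state(); print(s["eef_pos"],s["tcp_rot"],s["joints"])
c=read_camera("wrist"); cv2.imwrite("pics/w2.png",c["frame"]); print(pix2ray(c,[320,240])[0])
print([(np.round(d["xy"]).tolist(),round(d["conf"],2),at_z(c,d["xy"],36).round(1)) for d in look_for("clamp_handle","wrist")[:2]])
for k in H:
    for a,ce,r,bb in blobs(c,k)[:3]: print(k,a,ce.round(1),at_z(c,ce,30).round(1),at_z(c,ce,56).round(1))
E
```

```text
[492.69542707 230.93349787 190.34033838] [-3.14116065e+00  1.19686363e-04  1.46011602e+00] [3.16859505e-01 3.68255115e-01 1.74792710e+00 8.21006337e-05
 1.02585319e+00 4.27497265e-01]
[502.22951807 313.8587904  392.87980865]
[([343.0, 181.0], 0.58, array([524.6, 248. ,  36. ])), ([313.0, 164.0], 0.34, array([500.9, 265.1,  36. ]))]
red 424 [324.3 170. ] [509.6 257.8  30. ] [509.1 261.8  56. ]
red 100 [294.2 162.8] [484.8 266.8  30. ] [486.  270.2  56. ]
yellow 344 [324.6 273.5] [500.3 163.2  30. ] [500.5 174.   56. ]
yellow 81 [296.6 257.5] [476.6 181.5  30. ] [478.4 191.   56. ]
blue 308 [322.8 321.2] [493.8 114.4  30. ] [494.4 128.7  56. ]
blue 77 [295.5 301.1] [470.4 138.4  30. ] [472.7 151.   56. ]
```

View pics/w2.png

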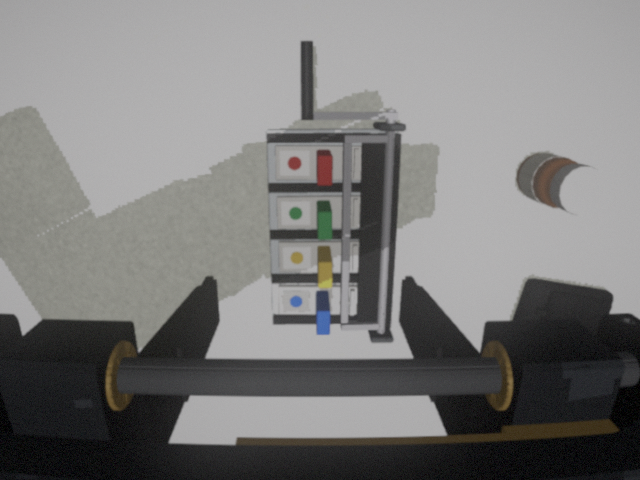

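The wrist view shows the clamp handle rod running from (307,41) to (308,118). The grips sit at x≈325, with the clamp bar just behind them at x≈347.

```bash
python3 - <<'E'
from h import *
c=read_camera("wrist"); t=read_camera("top")
for p in [(307,41),(308,118),(307,79.5)]: print(p,at_z(c,p,36).round(1))
# hinge ends, bar
print("hinge", at_z(c,(385,125),28).round(1), at_z(c,(381,336),28).round(1))
# triangulate dots
T={"red":(193.6,318.6),"yellow":(240,323.3),"green":(217.4,321),"blue":(263.7,326.3)}
for k,p in dict(red=(294.2,162.8),green=(295.5,213),yellow=(296.6,257.5),blue=(295.5,301.1)).items():
    o1,r1=pix2ray(c,p);o2,r2=pix2ray(t,T[k])
    ab=np.linalg.lstsq(np.array([r1,-r2]).T,o2-o1,rcond=None)[0]
    print(k,(o1+ab[0]*r1).round(1),(o2+ab[1]*r2).round(1), "w z14",at_z(c,p,14).round(1),"t",at_z(t,T[k],14).round(1))
E
```

```text
(307, 41) [507.3 359.6  36. ]
(308, 118) [501.3 300.4  36. ]
(307, 79.5) [504.  330.5  36. ]
hinge [564.9 287.4  28. ] [548.8  88.   28. ]
red [484.9 263.2  19.1] [483.5 263.2  19.2] w z14 [484.7 262.5  14. ] t [483.3 264.7  14. ]
green [480.5 217.9  18.8] [478.8 218.   18.9] w z14 [480.2 216.7  14. ] t [478.7 219.1  14. ]
yellow [476.3 175.3  19. ] [474.3 175.4  19.1] w z14 [475.9 173.4  14. ] t [474.1 176.3  14. ]
blue [469.8 130.9  19.4] [468.5 131.   19.5] w z14 [469.3 128.3  14. ] t [468.2 131.7  14. ]
```

>>> {"api": "jog_arm", "payload": {
  "targets": [
    {"turn": [0, 0, 0], "slide": [4, 33, -10], "claw": 50},
    {"turn": [0, 0, 0], "slide": [4, 33, -20], "claw": 50},
    {"turn": [0, 0, 0], "slide": [3.3, 34, -40], "claw": 50},
    {"turn": [0, 0, 0], "slide": [0, 0, -40], "claw": 50},
    {"turn": [0, 0, 0], "slide": [0, 0, -30], "claw": 50}
  ]
}}

```text
t: 4.7
eef_pos: [504.7, 328.0, 49.2]
tcp_rot: [-3.141, 0.001, 1.456]
ft_force: [-0.6, 1.1, 0.7]
opening: 0.502
grip_force: 0.0
```

```bash
python3 - <<'E'
from h import *
s=state(); print(s["eef_pos"],s["tcp_rot"],s["opening"])
c=read_camera("wrist"); cv2.imwrite("pics/w3.png",c["frame"])
e=s["eef_pos"]; print("tcp px",proj(c,e), "rod expected", proj(c,[507.3,359.6,36]),proj(c,[501.3,300.4,36]))
E
```

```text
[504.71463968 328.04802779  49.2069072 ] [-3.14083556e+00  6.87255922e-04  1.45642102e+00] 0.501540214185537
tcp px [307.89545901 273.08526691] rod expected [305.87422721 206.839933  ] [307.56937064 309.99335121]
```

View pics/w3.png

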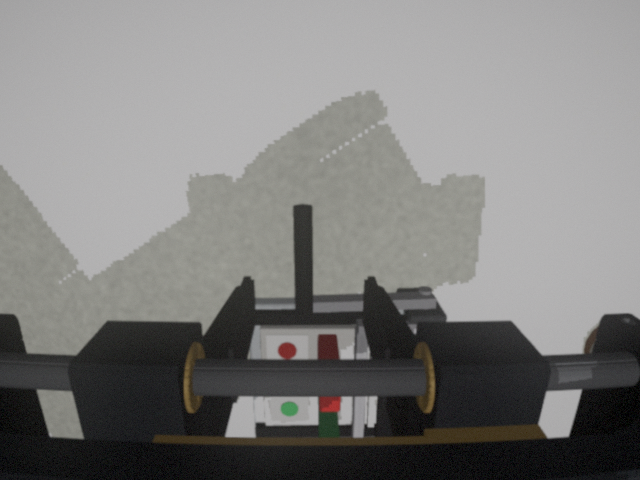

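The rod runs from (303,206) to (305,308) and lies between the fingers. I'll go down and pinch it.

>>> {"api": "jog_arm", "payload": {
  "targets": [
    {"turn": [0, 0, 0], "slide": [-1.5, 3, -16], "claw": 50},
    {"turn": [0, 0, 0], "slide": [0, 0, -16], "claw": 50},
    {"turn": [0, 0, 0], "slide": [0, 0, 0], "claw": 0},
    {"turn": [0, 0, 0], "slide": [0, 0, 0], "claw": 0},
    {"turn": [0, 0, 0], "slide": [0, 0, 0], "claw": 0}
  ]
}}

```text
t: 5.38
eef_pos: [503.4, 332.3, 19.5]
tcp_rot: [3.14, -0.001, 1.458]
ft_force: [-0.6, 0.1, -0.1]
opening: 0.244
grip_force: 0.0
```

>>> {"api": "jog_arm", "payload": {
  "targets": [
    {"turn": [0, 0, 0], "slide": [0, 0, 0], "claw": 0},
    {"turn": [0, 0, 0], "slide": [0, 0, 0], "claw": 0},
    {"turn": [0, 0, 0], "slide": [0, 0, 0], "claw": 0}
  ]
}}

```text
t: 5.75
eef_pos: [503.1, 332.2, 18.8]
tcp_rot: [3.141, -0.0, 1.458]
ft_force: [0.7, 1.0, 0.1]
opening: 0.008
grip_force: 0.0
```

```bash
python3 - <<'E'
from h import *
s=state(); print(s["opening"],s["grip_force"],s["eef_pos"],s["ft_force"])
c=read_camera("wrist"); cv2.imwrite("pics/w4.png",c["frame"])
E
```

```text
0.007950707605156466 0.0 [503.10762205 332.19892174  18.84838225] [0.69892903 1.02707362 0.1192783 ]
```

View pics/w4.png

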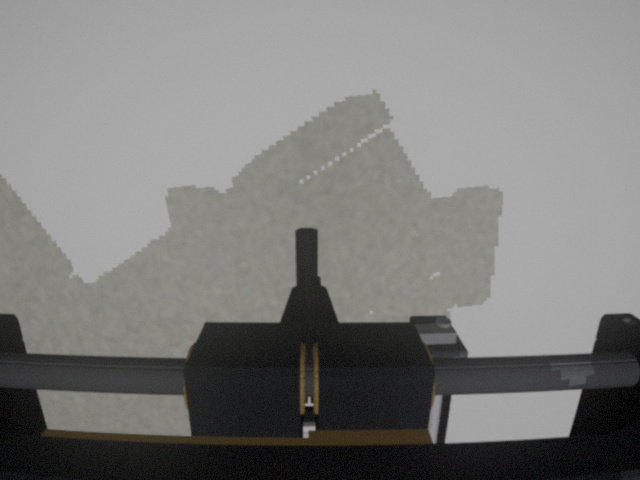

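```bash
python3 - <<'E'
from h import *
c=read_camera("wrist")
for X in [(503,332,18.8),(503,342,18.8),(503,342,36),(503,342,60),(505,358,36),(505,358,18),(505,358,8)]: print(X,proj(c,X).round())
a=c["frame"][210:450,190:450]; cv2.imwrite("pics/w4c.png",cv2.convertScaleAbs(cv2.resize(a,None,fx=3,fy=2.5,interpolation=cv2.INTER_CUBIC),alpha=2.5,beta=20))
E
```

```text
(503, 332, 18.8) [308. 273.]
(503, 342, 18.8) [306. 255.]
(503, 342, 36) [305. 268.]
(503, 342, 60) [305. 289.]
(505, 358, 36) [306. 235.]
(505, 358, 18) [306. 224.]
(505, 358, 8) [306. 219.]
```

View pics/w4c.png

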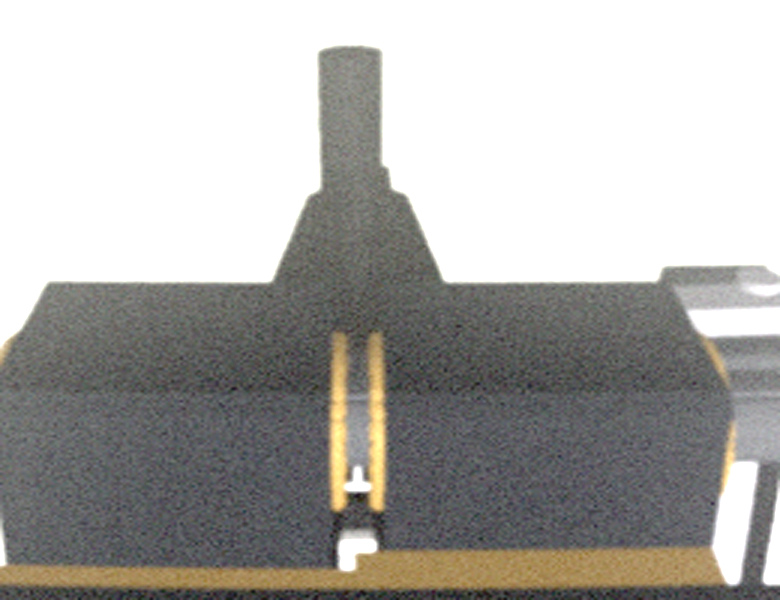

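>>> {"api": "jog_arm", "payload": {
  "targets": [
    {"turn": [0, 0, 0], "slide": [0, 0, 0], "claw": 0},
    {"turn": [0, 0, 0], "slide": [0, 0, 0], "claw": 0}
  ]
}}

```text
t: 6.1
eef_pos: [503.1, 332.2, 18.7]
tcp_rot: [3.141, 0.0, 1.458]
ft_force: [0.8, 0.4, 0.5]
opening: 0.004
grip_force: 0.0
```

```bash
python3 - <<'E'
from h import *
c=read_camera("scene"); p=proj(c,[503,332,36]); print(p)
x,y=map(int,p); a=c["frame"][y-45:y+30,x-60:x+40]; print(x-60,y-45)
cv2.imwrite("pics/s4c.png",cv2.convertScaleAbs(cv2.resize(a,None,fx=7,fy=7,interpolation=cv2.INTER_CUBIC),alpha=1.6,beta=20))
print(proj(c,[503,332,19]))
E
```

```text
[447.66829677 198.48943045]
387 153
[446.771365  204.1123505]
```

View pics/s4c.png

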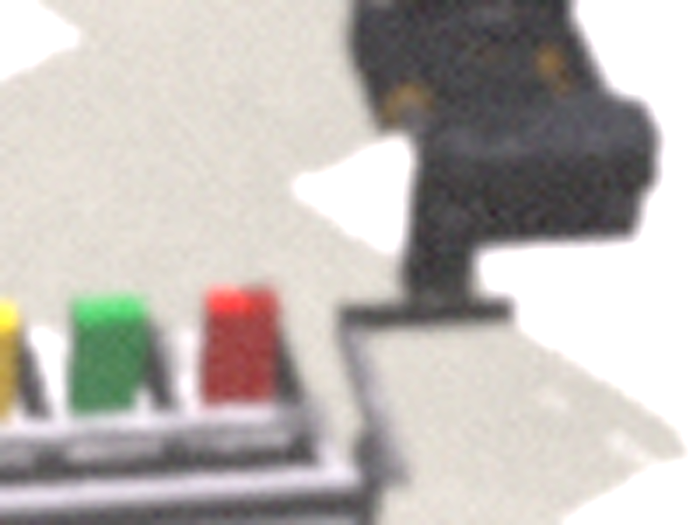

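The scene crop shows the closed fingers ending on top of the rod, at about (449,197). No tips show below it, so the real fingertips sit about 20 mm above the reported TCP. I'll reopen, go 16 mm lower, which is safe under either reading, and pinch again.

>>> {"api": "jog_arm", "payload": {
  "targets": [
    {"turn": [0, 0, 0], "slide": [0, 0, 6], "claw": 45},
    {"turn": [0, 0, 0], "slide": [0, 0, 0], "claw": 45},
    {"turn": [0, 0, 0], "slide": [0, 0, 0], "claw": 45},
    {"turn": [0, 0, 0], "slide": [0, 0, 0], "claw": 45},
    {"turn": [0, 0, 0], "slide": [0, 0, 0], "claw": 45}
  ]
}}

```text
t: 6.78
eef_pos: [503.1, 332.1, 24.7]
tcp_rot: [-3.142, 0.0, 1.458]
ft_force: [0.7, 0.2, -0.3]
opening: 0.435
grip_force: 0.0
```

>>> {"api": "jog_arm", "payload": {
  "targets": [
    {"turn": [0, 0, 0], "slide": [0, 0, -11], "claw": 45},
    {"turn": [0, 0, 0], "slide": [0, 0, -10], "claw": 45},
    {"turn": [0, 0, 0], "slide": [0, 0, 0], "claw": 0},
    {"turn": [0, 0, 0], "slide": [0, 0, 0], "claw": 0},
    {"turn": [0, 0, 0], "slide": [0, 0, 0], "claw": 0}
  ]
}}

```text
t: 7.4
eef_pos: [503.2, 332.2, 4.0]
tcp_rot: [3.141, -0.0, 1.458]
ft_force: [0.3, -0.1, 0.5]
opening: 0.192
grip_force: 0.0
```

>>> {"api": "jog_arm", "payload": {
  "targets": [
    {"turn": [0, 0, 0], "slide": [0, 0, 0], "claw": 0},
    {"turn": [0, 0, 0], "slide": [0, 0, 0], "claw": 0},
    {"turn": [0, 0, 0], "slide": [0, 0, 0], "claw": 0}
  ]
}}

```text
t: 7.78
eef_pos: [502.2, 332.2, 3.8]
tcp_rot: [-3.14, 0.0, 1.458]
ft_force: [-4.6, 1.4, 2.0]
opening: 0.098
grip_force: 30.0
```

The rod is pinched (opening 0.098, 30 N). I'll swing it along the arc.

>>> {"api": "jog_arm", "payload": {
  "targets": [
    {"turn": [0, 0, 0], "slide": [1.3, -0.2, 7.5], "claw": 0},
    {"turn": [0, 0, 0], "slide": [2, -0.2, 7.3], "claw": 0},
    {"turn": [0, 0, 0], "slide": [6.4, -0.7, 13.7], "claw": 0},
    {"turn": [0, 0, 0], "slide": [9.1, -1.0, 12], "claw": 0},
    {"turn": [0, 0, 0], "slide": [0, 0, 0], "claw": 0}
  ]
}}

```text
t: 8.4
eef_pos: [522.5, 330.2, 46.0]
tcp_rot: [3.14, -0.001, 1.457]
ft_force: [-6.6, 2.6, 8.2]
opening: 0.093
grip_force: 30.0
```

>>> {"api": "jog_arm", "payload": {
  "targets": [
    {"turn": [0, 0, 0], "slide": [11.4, -1.3, 9.8], "claw": 0},
    {"turn": [0, 0, 0], "slide": [13.2, -1.5, 6.9], "claw": 0},
    {"turn": [0, 0, 0], "slide": [14.5, -1.6, 4.1], "claw": 0},
    {"turn": [0, 0, 0], "slide": [15, -1.7, 0.9], "claw": 0},
    {"turn": [0, 0, 0], "slide": [14.8, -1.7, -2.4], "claw": 0}
  ]
}}

```text
t: 9.02
eef_pos: [594.4, 322.8, 67.5]
tcp_rot: [3.133, -0.004, 1.458]
ft_force: [0.4, 0.7, 11.4]
opening: 0.013
grip_force: 6.0
```

>>> {"api": "jog_arm", "payload": {
  "targets": [
    {"turn": [0, 0, 0], "slide": [0, 0, 0], "claw": 0},
    {"turn": [0, 0, 0], "slide": [0, 0, 0], "claw": 0}
  ]
}}

```text
t: 9.28
eef_pos: [594.9, 322.8, 67.3]
tcp_rot: [3.132, -0.004, 1.457]
ft_force: [5.8, 0.9, 14.9]
opening: 0.005
grip_force: 7.5
```

```bash
python3 - <<'E'
from h import *
c=read_camera("scene"); p=proj(c,[560,290,50]); 
x,y=map(int,p); a=c["frame"][y-60:y+40,x-90:x+60]; print(x-90,y-60)
cv2.imwrite("pics/s5c.png",cv2.convertScaleAbs(cv2.resize(a,None,fx=5,fy=5,interpolation=cv2.INTER_CUBIC),alpha=1.6,beta=20))
E
```

```text
349 151
```

View pics/s5c.png

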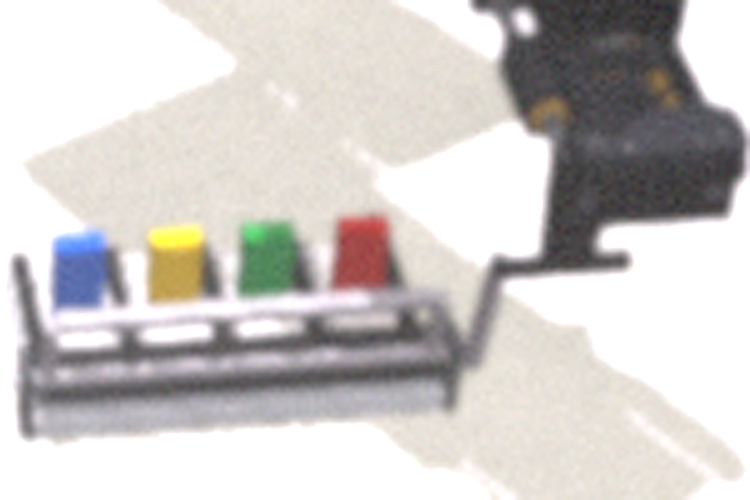

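```bash
python3 - <<'E'
from h import *
c=read_camera("scene")
for f in np.arange(0.9,1.85,.1):
    d=70-70.46*np.cos(f+.114); z=28+70.46*np.sin(f+.114)
    X=np.array([501.5+d*.9936,330-.113*d,z]); e=np.array([.113,.9936,0])*25
    print(f.round(1),X.round(),proj(c,X-e).round(1),proj(c,X+e).round(1))
E
```

```text
0.9 [534. 326.  88.] [442.  189.7] [463.7 188.4]
1.0 [540. 326.  91.] [442.9 190.1] [464.6 188.8]
1.1 [547. 325.  94.] [443.7 190.9] [465.5 189.6]
1.2 [553. 324.  96.] [444.5 191.9] [466.4 190.6]
1.3 [560. 323.  98.] [445.3 193.3] [467.3 192. ]
1.4 [567. 323.  98.] [446.1 194.9] [468.2 193.6]
1.5 [574. 322.  98.] [446.8 196.9] [469.  195.6]
1.6 [581. 321.  98.] [447.5 199.1] [469.8 197.7]
1.7 [588. 320.  96.] [448.2 201.5] [470.6 200.2]
1.8 [595. 319.  94.] [448.8 204.1] [471.2 202.8]
```

The rod ends at about (449,204) and (475,203) match a clamp angle of 1.8, so it is at its stop. The fingertips are really about 27 mm behind the reported TCP, and I'll plan heights that way. Next I'll lift off and go over the red grip.

>>> {"api": "jog_arm", "payload": {
  "targets": [
    {"turn": [0, 0, 0], "slide": [0, 0, 15], "claw": 0},
    {"turn": [0, 0, 0], "slide": [0, 0, 45], "claw": 0},
    {"turn": [0, 0, 0], "slide": [-28, -21, 0], "claw": 35},
    {"turn": [0, 0, 0], "slide": [-29, -21, 0], "claw": 35},
    {"turn": [0, 0, 0], "slide": [-29, -20, -20], "claw": 35}
  ]
}}

```text
t: 10.0
eef_pos: [504.9, 259.7, 105.2]
tcp_rot: [3.138, -0.001, 1.458]
ft_force: [0.6, -0.3, -1.5]
opening: 0.262
grip_force: 0.0
```

>>> {"api": "jog_arm", "payload": {
  "targets": [
    {"turn": [0, 0, 0], "slide": [0, 0, -18], "claw": 35},
    {"turn": [0, 0, 0], "slide": [0, 0, 0], "claw": 35},
    {"turn": [0, 0, 0], "slide": [0, 0, 0], "claw": 35}
  ]
}}

```text
t: 10.38
eef_pos: [505.5, 260.4, 86.4]
tcp_rot: [3.14, -0.0, 1.458]
ft_force: [0.8, 0.5, -0.2]
opening: 0.35
grip_force: 0.0
```

```bash
python3 - <<'E'
from h import *
s=state(); print(s["eef_pos"],s["tcp_rot"],s["opening"],s["ft_force"])
c=read_camera("wrist"); cv2.imwrite("pics/w5.png",c["frame"])
for a,ce,r,bb in blobs(c,"red")[:3]: print(a,ce,bb,at_z(c,ce,60))
c=read_camera("scene");x,y=349,151
cv2.imwrite("pics/s6c.png",cv2.convertScaleAbs(cv2.resize(c["frame"][y:y+100,x:x+150],None,fx=3,fy=3,interpolation=cv2.INTER_CUBIC),alpha=1.6,beta=20))
a=cv2.imread("pics/w5.png"); b=cv2.imread("pics/s6c.png"); a=cv2.resize(a,(400,300)); cv2.imwrite("pics/j6.png",np.hstack([a,cv2.resize(b,(400,300))]))
E
```

```text
[505.50917884 260.44951516  86.42145037] [ 3.14037281e+00 -4.33717664e-04  1.45761673e+00] 0.35041911858284125 [ 0.80028533  0.4867323  -0.24563885]
948 [313.53164557 246.67616034] [303 216  22  56] [509.27261014 265.32203212  60.        ]
186 [274.97311828 230.83870968] [268 224  15  15] [488.8158662  277.11765776  60.        ]
```

View pics/j6.png

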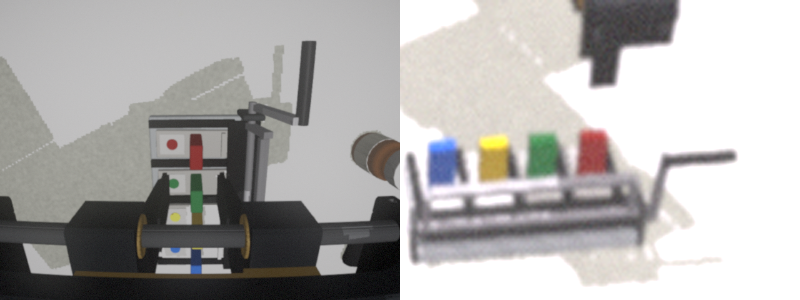

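The wrist view shows the clamp folded back, and the red block at (313,247) between the fingers, about 3 mm to the far side. I'll correct for that, go down and grip.

>>> {"api": "jog_arm", "payload": {
  "targets": [
    {"turn": [0, 0, 0], "slide": [3, 0, -30], "claw": 35},
    {"turn": [0, 0, 0], "slide": [0, 0, -30], "claw": 35},
    {"turn": [0, 0, 0], "slide": [0, 0, -15], "claw": 35},
    {"turn": [0, 0, 0], "slide": [0, 0, -9], "claw": 35},
    {"turn": [0, 0, 0], "slide": [0, 0, 0], "claw": 35}
  ]
}}

```text
t: 11.1
eef_pos: [507.9, 260.3, 1.7]
tcp_rot: [3.142, 0.0, 1.458]
ft_force: [0.3, -0.4, 0.1]
opening: 0.349
grip_force: 0.0
```

>>> {"api": "jog_arm", "payload": {
  "targets": [
    {"turn": [0, 0, 0], "slide": [0, 0, 0], "claw": 0},
    {"turn": [0, 0, 0], "slide": [0, 0, 0], "claw": 0},
    {"turn": [0, 0, 0], "slide": [0, 0, 0], "claw": 0},
    {"turn": [0, 0, 0], "slide": [0, 0, 0], "claw": 0},
    {"turn": [0, 0, 0], "slide": [0, 0, 0], "claw": 0}
  ]
}}

```text
t: 11.72
eef_pos: [508.0, 260.3, 2.1]
tcp_rot: [3.141, -0.0, 1.458]
ft_force: [-0.4, 0.0, 5.2]
opening: 0.125
grip_force: 30.0
```

>>> {"api": "jog_arm", "payload": {
  "targets": [
    {"turn": [0, 0, 0], "slide": [-7, 0.8, 0], "claw": 0},
    {"turn": [0, 0, 0], "slide": [-7, 0.8, 0], "claw": 0},
    {"turn": [0, 0, 0], "slide": [-7, 0.8, 0], "claw": 0},
    {"turn": [0, 0, 0], "slide": [0, 0, 0], "claw": 0}
  ]
}}

```text
t: 12.22
eef_pos: [486.6, 263.0, 2.1]
tcp_rot: [3.141, -0.001, 1.458]
ft_force: [-0.7, 0.3, 8.1]
opening: 0.123
grip_force: 30.0
```

>>> {"api": "jog_arm", "payload": {
  "targets": [
    {"turn": [0, 0, 0], "slide": [0, 0, 8], "claw": 0},
    {"turn": [0, 0, 0], "slide": [0, 0, 20], "claw": 0},
    {"turn": [0, 0, 0], "slide": [0, 0, 30], "claw": 0},
    {"turn": [0, 0, 0], "slide": [0, 0, 40], "claw": 0},
    {"turn": [0, 0, 0], "slide": [0, 0, 0], "claw": 0}
  ]
}}

```text
t: 12.85
eef_pos: [487.6, 263.1, 102.2]
tcp_rot: [3.138, -0.002, 1.458]
ft_force: [-0.5, 0.1, -0.8]
opening: 0.127
grip_force: 30.0
```

```bash
python3 - <<'E'
from h import *
s=state(); print(s["eef_pos"],s["tcp_rot"],s["opening"],s["ft_force"],s["joints"])
c=read_camera("wrist"); d=read_camera("scene");x,y=349,111
cv2.imwrite("pics/j7.png",np.hstack([cv2.resize(c["frame"],(400,300)),cv2.resize(d["frame"][y:y+113,x:x+150],(400,300))]))
E
```

```text
[487.64357302 263.09007756 102.18535701] [ 3.13773139e+00 -2.05902054e-03  1.45760062e+00] 0.12749054151408054 [-0.47358612  0.07082639 -0.84062407] [3.75536846e-01 4.87223079e-01 1.82469997e+00 6.89691046e-06
 8.25293658e-01 4.88731859e-01]
```

View pics/j7.png

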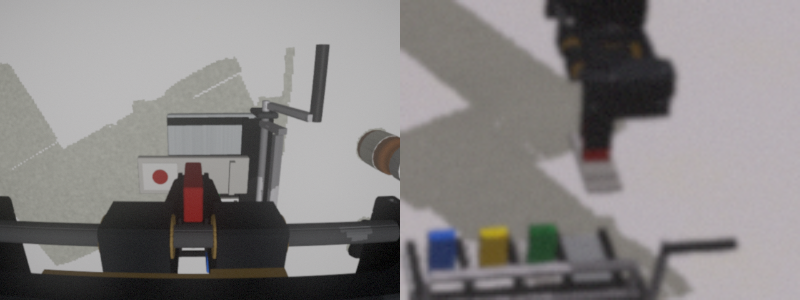

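Red is held level, with its dot at wrist pixel (253,283). I'll check where the block sits along y in the fingers before carrying it.

```bash
python3 - <<'E'
from h import *
c=read_camera("wrist"); s=state()
for a,ce,r,bb in blobs(c,"red")[:3]:
    z=s["eef_pos"][2]+17; X=at_z(c,ce,z); print(a,ce,bb,X, X[:2]-s["eef_pos"][:2])
th=-.113
d=np.array([24.3*np.cos(th),24.3*np.sin(th)])
X=at_z(c,blobs(c,"red")[1][1],z)[:2]
print("grip est",X+d,(X+d)-s["eef_pos"][:2])
E
```

```text
2451 [308.90167279 317.44675643] [293 267  33  90] [484.95443964 245.96187335 115.90153123] [ -1.20164073 -16.46450165]
388 [255.84536082 282.72680412] [245 272  23  22] [462.0119719  267.12482402 115.90153123] [-24.14410847   4.69844902]
grip est [486.15699357 264.38476402] [9.13196902e-04 1.95838902e+00]
```

>>> {"api": "jog_arm", "payload": {
  "targets": [
    {"turn": [0, 0, 0], "slide": [0, -25, 0], "claw": 0},
    {"turn": [0, 0, 2], "slide": [0, -38, 0], "claw": 0},
    {"turn": [0, 0, 2], "slide": [0, -38, 0], "claw": 0},
    {"turn": [0, 0, 2], "slide": [0, -38, 0], "claw": 0},
    {"turn": [0, 0, 2], "slide": [0, -38, 0], "claw": 0}
  ]
}}

```text
t: 13.62
eef_pos: [486.0, 84.4, 98.4]
tcp_rot: [-3.139, 0.0, 1.598]
ft_force: [-0.3, -0.2, -0.5]
opening: 0.126
grip_force: 30.0
```

>>> {"api": "jog_arm", "payload": {
  "targets": [
    {"turn": [0, 0, 2], "slide": [0, -38, 0], "claw": 0},
    {"turn": [0, 0, 2], "slide": [0, -38, 0], "claw": 0},
    {"turn": [0, 0, 1.4], "slide": [0, -38, 0], "claw": 0},
    {"turn": [0, 0, 0], "slide": [0, -38, 0], "claw": 0},
    {"turn": [0, 0, 0], "slide": [0, -38, 0], "claw": 0}
  ]
}}

```text
t: 14.25
eef_pos: [486.0, -105.4, 98.4]
tcp_rot: [-3.14, -0.001, 1.691]
ft_force: [0.8, -0.1, -0.2]
opening: 0.124
grip_force: 30.0
```

>>> {"api": "jog_arm", "payload": {
  "targets": [
    {"turn": [0, 0, 0], "slide": [0, -28, 0], "claw": 0},
    {"turn": [0, 0, 0], "slide": [0, -15.5, 0], "claw": 0},
    {"turn": [0, 0, 0], "slide": [0, 0, -25], "claw": 0},
    {"turn": [0, 0, 0], "slide": [0, 0, -30], "claw": 0},
    {"turn": [0, 0, 0], "slide": [0, 0, 0], "claw": 0}
  ]
}}

```text
t: 14.88
eef_pos: [485.5, -146.9, 42.7]
tcp_rot: [-3.138, -0.003, 1.692]
ft_force: [0.1, 0.2, 0.0]
opening: 0.118
grip_force: 30.0
```

```bash
python3 - <<'E'
from h import *
s=state(); print(s["eef_pos"],np.degrees(s["tcp_rot"]),s["ft_force"])
c=read_camera("wrist"); cv2.imwrite("pics/w8.png",c["frame"])
d=read_camera("top"); 
for k in ["red","yellow","green","blue"]:
    a,ce,r,bb=blobs(d,k)[0]; print(k,a,at_z(d,ce,17).round(1))
    a,ce,r,bb=blobs(c,k)[0]; print(" w",k,a,bb,at_z(c,ce,17).round(1))
E
```

```text
[ 485.4989302  -146.93180177   42.72303611] [-1.79770689e+02 -1.45020346e-01  9.69318281e+01] [0.1455387  0.21788548 0.04041414]
red 281 [ 508.3 -128.2   17. ]
 w red 6935 [219 212 187  81] [ 487.2 -131.9   17. ]
yellow 143 [ 850.5 -308.6   17. ]
 w yellow 584 [350 302  50  22] [ 530.5 -180.    17. ]
green 91 [503.6 226.   17. ]
 w green 1947 [283 397  52  41] [ 499.6 -259.9   17. ]
blue 433 [ 540.5 -307.    17. ]Traceback (most recent call last):
  File "<stdin>", line 7, in <module>
IndexError: list index out of range
```

View pics/w8.png

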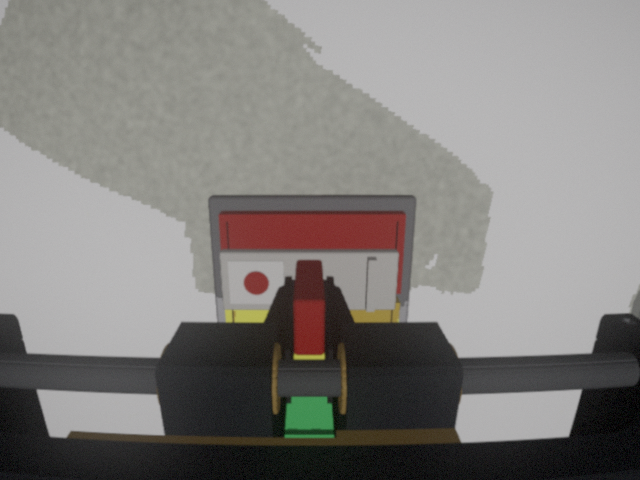

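```bash
python3 - <<'E'
from h import *
c=read_camera("wrist"); s=state(); z=s["eef_pos"][2]+17
n=(at_z(c,(220,212),17)+at_z(c,(405.5,212),17))/2
p=(at_z(c,(219,250),z)+at_z(c,(398,252),z))/2
u=np.array([-np.sin(.12),np.cos(.12)])
N=n[:2]-24*u; P=p[:2]-15*u
print(np.linalg.norm(at_z(c,(220,212),17)-at_z(c,(405.5,212),17)),np.linalg.norm(at_z(c,(219,250),z)-at_z(c,(398,252),z)))
print("nest",N,"carrier",P,"delta",N-P)
E
```

```text
103.76731642064404 82.73197639462204
nest [ 489.42801633 -146.08636477] carrier [ 486.84906193 -144.53289474] delta [ 2.5789544  -1.55347003]
```

The picture shows the carrier over the red nest. The nest spans columns 219 to 406 and the plate 219 to 399, so a correction of (+2.5, -0.8) mm is needed. I'll lower it gently.

>>> {"api": "jog_arm", "payload": {
  "targets": [
    {"turn": [0, 0, 0], "slide": [2.5, -0.8, -12], "claw": 0},
    {"turn": [0, 0, 0], "slide": [0, 0, -12], "claw": 0},
    {"turn": [0, 0, 0], "slide": [0, 0, -8], "claw": 0},
    {"turn": [0, 0, 0], "slide": [0, 0, 0], "claw": 0}
  ]
}}

```text
t: 15.52
eef_pos: [488.9, -148.5, 11.8]
tcp_rot: [-3.14, -0.001, 1.691]
ft_force: [0.5, -0.1, -0.4]
opening: 0.125
grip_force: 30.0
```

>>> {"api": "jog_arm", "payload": {
  "targets": [
    {"turn": [0, 0, 0], "slide": [0, 0, -2], "claw": 0},
    {"turn": [0, 0, 0], "slide": [0, 0, -2], "claw": 0},
    {"turn": [0, 0, 0], "slide": [0, 0, 0], "claw": 0}
  ]
}}

```text
t: 15.9
eef_pos: [489.3, -148.7, 8.6]
tcp_rot: [3.141, 0.0, 1.691]
ft_force: [-0.6, -0.9, -0.6]
opening: 0.126
grip_force: 30.0
```

>>> {"api": "jog_arm", "payload": {
  "targets": [
    {"turn": [0, 0, 0], "slide": [0, 0, -2], "claw": 0},
    {"turn": [0, 0, 0], "slide": [0, 0, -1.5], "claw": 0},
    {"turn": [0, 0, 0], "slide": [0, 0, 0], "claw": 0}
  ]
}}

```text
t: 16.27
eef_pos: [489.3, -148.6, 5.0]
tcp_rot: [-3.142, -0.0, 1.691]
ft_force: [0.2, 0.1, 0.2]
opening: 0.122
grip_force: 30.0
```

>>> {"api": "jog_arm", "payload": {
  "targets": [
    {"turn": [0, 0, 0], "slide": [0, 0, -1.5], "claw": 0},
    {"turn": [0, 0, 0], "slide": [0, 0, 0], "claw": 0}
  ]
}}

```text
t: 16.52
eef_pos: [489.2, -148.6, 3.5]
tcp_rot: [-3.142, -0.0, 1.691]
ft_force: [-0.4, 0.4, -1.3]
opening: 0.129
grip_force: 30.0
```

>>> {"api": "jog_arm", "payload": {
  "targets": [
    {"turn": [0, 0, 0], "slide": [0, 0, -1.2], "claw": 0},
    {"turn": [0, 0, 0], "slide": [0, 0, 0], "claw": 0}
  ]
}}

```text
t: 16.77
eef_pos: [489.2, -148.6, 2.3]
tcp_rot: [-3.142, -0.0, 1.691]
ft_force: [0.3, 0.5, -1.3]
opening: 0.123
grip_force: 30.0
```

>>> {"api": "jog_arm", "payload": {
  "targets": [
    {"turn": [0, 0, 0], "slide": [0, 0, -1.2], "claw": 0},
    {"turn": [0, 0, 0], "slide": [0, 0, 0], "claw": 0}
  ]
}}

```text
t: 17.02
eef_pos: [489.3, -148.7, 2.0]
tcp_rot: [3.141, 0.0, 1.692]
ft_force: [-4.1, 0.7, 13.5]
opening: 0.121
grip_force: 30.0
```

Contact is at TCP z≈2.0. I'll release, rise and check.

>>> {"api": "jog_arm", "payload": {
  "targets": [
    {"turn": [0, 0, 0], "slide": [0, 0, 0.5], "claw": 15},
    {"turn": [0, 0, 0], "slide": [0, 0, 0], "claw": 30},
    {"turn": [0, 0, 0], "slide": [0, 0, 0], "claw": 35},
    {"turn": [0, 0, 0], "slide": [0, 0, 0], "claw": 35},
    {"turn": [0, 0, 0], "slide": [0, 0, 20], "claw": 35}
  ]
}}

```text
t: 17.65
eef_pos: [488.6, -148.4, 20.9]
tcp_rot: [-3.139, -0.001, 1.691]
ft_force: [-0.0, -0.5, -0.1]
opening: 0.348
grip_force: 0.0
```

>>> {"api": "jog_arm", "payload": {
  "targets": [
    {"turn": [0, 0, 0], "slide": [0, 0, 40], "claw": 35},
    {"turn": [0, 0, 0], "slide": [0, 0, 40], "claw": 35},
    {"turn": [0, 0, 0], "slide": [0, 20, 0], "claw": 35},
    {"turn": [0, 0, 0], "slide": [0, 35, 0], "claw": 35},
    {"turn": [0, 0, 0], "slide": [0, 35, 0], "claw": 35}
  ]
}}

```text
t: 18.27
eef_pos: [488.6, -57.2, 100.8]
tcp_rot: [-3.141, -0.001, 1.691]
ft_force: [-0.1, -0.3, 0.8]
opening: 0.347
grip_force: 0.0
```

```bash
python3 - <<'E'
from h import *
s=state(); print(s["eef_pos"],np.degrees(s["tcp_rot"]),s["opening"])
c=read_camera("top")
for k in ["red","yellow"]:
  for a,ce,r,bb in blobs(c,k)[:6]: print(k,a,ce,bb,at_z(c,ce,18).round(1),at_z(c,ce,60).round(1))
cv2.imwrite("pics/t9.png",cv2.resize(c["frame"][265:345,385:515],None,fx=5,fy=5,interpolation=cv2.INTER_CUBIC))
E
```

```text
[488.62462693 -57.17708561 100.80161058] [-1.79940646e+02 -2.89116905e-02  9.68853242e+01] 0.3467880917473083
yellow 146 [485.35616438 127.38356164] [480 102  12  51] [ 849.9 -308.2   18. ] [ 833.5 -292.6   60. ]
yellow 143 [440.53146853 285.40559441] [425 281  26  10] [ 538.9 -200.7   18. ] [ 537.5 -190.2   60. ]
yellow 134 [513.51492537 124.50746269] [508  99  12  51] [ 856.6 -367.3   18. ] [ 839.9 -348.9   60. ]
yellow 96 [237.60416667 309.86458333] [231 306  14   8] [499.2 180.1  18. ] [499.7 172.4  60. ]
yellow 25 [240.08 323.2 ] [238 321   5   6] [474.5 175.4  18. ] [476.1 167.9  60. ]
```

View pics/t9.png

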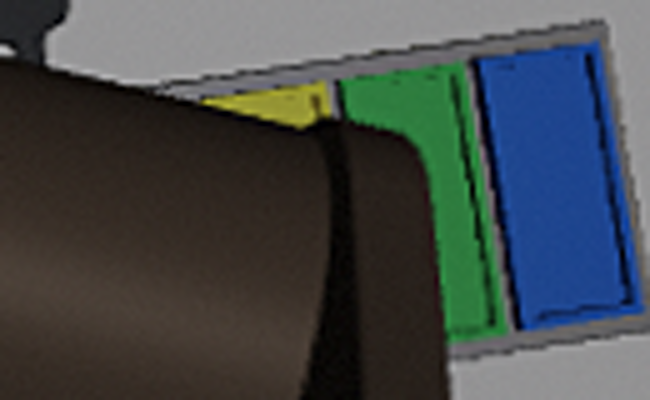

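The arm covers the red nest in this view, where (440..640, 50..330) of the crop shows only green and blue. I'll check red from over the rack. My picture budget is used up, so later checks are numeric.

>>> {"api": "jog_arm", "payload": {
  "targets": [
    {"turn": [0, 0, -2], "slide": [1.5, 25, 0], "claw": 35},
    {"turn": [0, 0, -3], "slide": [1.6, 40, 0], "claw": 35},
    {"turn": [0, 0, -3], "slide": [1.6, 40, 0], "claw": 35},
    {"turn": [0, 0, -3], "slide": [1.5, 40, 0], "claw": 35},
    {"turn": [0, 0, -2.4], "slide": [1.5, 40, -5], "claw": 35}
  ]
}}

```text
t: 18.95
eef_pos: [496.4, 128.0, 95.9]
tcp_rot: [-3.141, 0.0, 1.456]
ft_force: [-0.1, 0.0, -0.6]
opening: 0.353
grip_force: 0.0
```

>>> {"api": "jog_arm", "payload": {
  "targets": [
    {"turn": [0, 0, 0], "slide": [1.5, 30, -5], "claw": 35},
    {"turn": [0, 0, 0], "slide": [1.5, 15, -4], "claw": 35},
    {"turn": [0, 0, 0], "slide": [0, 0, 0], "claw": 35}
  ]
}}

```text
t: 19.32
eef_pos: [499.5, 171.7, 86.9]
tcp_rot: [-3.14, 0.0, 1.459]
ft_force: [-0.3, -0.3, -0.4]
opening: 0.348
grip_force: 0.0
```

```bash
cat >> h.py <<'E'
def chk(placed,nxt):
    s=state(); e=s["eef_pos"]; print(e.round(1),np.degrees(s["tcp_rot"]).round(2),round(s["opening"],3),s["t"],s["ft_force"].round(1))
    c=read_camera("top")
    for k in placed:
        for a,ce,r,bb in blobs(c,k)[:6]:
            if 395<ce[0]<515 and 270<ce[1]<350: print("top",k,a,bb,"z60",at_z(c,ce,60).round(1),"z18",at_z(c,ce,18).round(1))
    w=read_camera("wrist")
    for a,ce,r,bb in blobs(w,nxt)[:3]: print("wrist",nxt,a,ce.round(1),bb,"z62",at_z(w,ce,62).round(1),"z18",at_z(w,ce,18).round(1))
E
python3 -c '
from h import *
chk(["red"],"yellow")'
```

```text
[499.5 171.7  86.9] [-1.7993e+02  3.0000e-02  8.3590e+01] 0.348 19.325 [-0.3 -0.3 -0.4]
top red 780 [397 285  34  59] z60 [ 485.9 -139.3   60. ] z18 [ 484.8 -147.3   18. ]
top red 30 [413 324   7   6] z60 [ 465.5 -143.2   60. ] z18 [ 463.4 -151.3   18. ]
wrist yellow 876 [308.9 245.3] [299 213  21  56] z62 [500.9 177.5  62. ] z18 [499.2 162.7  18. ]
wrist yellow 184 [271.  228.3] [264 221  15  15] z62 [481.  189.8  62. ] z18 [475.5 177.4  18. ]
```

Red sits within about 2 mm of its nest centre, and yellow is aligned. Descending.

>>> {"api": "jog_arm", "payload": {
  "targets": [
    {"turn": [0, 0, 0], "slide": [0, 0.5, -30], "claw": 35},
    {"turn": [0, 0, 0], "slide": [0, 0, -30], "claw": 35},
    {"turn": [0, 0, 0], "slide": [0, 0, -15], "claw": 35},
    {"turn": [0, 0, 0], "slide": [0, 0, -10], "claw": 35},
    {"turn": [0, 0, 0], "slide": [0, 0, 0], "claw": 25}
  ]
}}

```text
t: 20.05
eef_pos: [500.0, 171.6, 2.6]
tcp_rot: [-3.141, 0.0, 1.457]
ft_force: [0.9, 0.1, -0.4]
opening: 0.294
grip_force: 0.0
```

>>> {"api": "jog_arm", "payload": {
  "targets": [
    {"turn": [0, 0, 0], "slide": [0, 0, 0], "claw": 0},
    {"turn": [0, 0, 0], "slide": [0, 0, 0], "claw": 0},
    {"turn": [0, 0, 0], "slide": [0, 0, 0], "claw": 0},
    {"turn": [0, 0, 0], "slide": [0, 0, 0], "claw": 0},
    {"turn": [0, 0, 0], "slide": [0, 0, 0], "claw": 0}
  ]
}}

```text
t: 20.68
eef_pos: [500.3, 171.9, 3.4]
tcp_rot: [3.14, -0.0, 1.458]
ft_force: [-0.6, 0.2, 6.8]
opening: 0.125
grip_force: 30.0
```

>>> {"api": "jog_arm", "payload": {
  "targets": [
    {"turn": [0, 0, 0], "slide": [-7, 0.8, 0], "claw": 0},
    {"turn": [0, 0, 0], "slide": [-7, 0.8, 0], "claw": 0},
    {"turn": [0, 0, 0], "slide": [-7, 0.8, 0], "claw": 0},
    {"turn": [0, 0, 0], "slide": [0, 0, 0], "claw": 0}
  ]
}}

```text
t: 21.18
eef_pos: [479.2, 174.6, 3.3]
tcp_rot: [3.14, -0.001, 1.458]
ft_force: [-0.3, 0.7, 7.1]
opening: 0.122
grip_force: 30.0
```

>>> {"api": "jog_arm", "payload": {
  "targets": [
    {"turn": [0, 0, 0], "slide": [0, 0, 8], "claw": 0},
    {"turn": [0, 0, 0], "slide": [0, 0, 20], "claw": 0},
    {"turn": [0, 0, 0], "slide": [0, 0, 30], "claw": 0},
    {"turn": [0, 0, 0], "slide": [0, 0, 40], "claw": 0},
    {"turn": [0, 0, 0], "slide": [0, -25, 0], "claw": 0}
  ]
}}

```text
t: 21.8
eef_pos: [480.0, 150.0, 103.5]
tcp_rot: [3.137, -0.001, 1.46]
ft_force: [0.0, -0.6, -0.9]
opening: 0.122
grip_force: 30.0
```

>>> {"api": "jog_arm", "payload": {
  "targets": [
    {"turn": [0, 0, 2], "slide": [2, -38, 0], "claw": 0},
    {"turn": [0, 0, 2], "slide": [2, -38, 0], "claw": 0},
    {"turn": [0, 0, 2], "slide": [2, -38, 0], "claw": 0},
    {"turn": [0, 0, 2], "slide": [2, -38, 0], "claw": 0},
    {"turn": [0, 0, 2], "slide": [2, -38, 0], "claw": 0}
  ]
}}

```text
t: 22.42
eef_pos: [488.7, -41.9, 101.0]
tcp_rot: [-3.142, -0.0, 1.633]
ft_force: [0.2, 0.5, -0.9]
opening: 0.129
grip_force: 30.0
```

>>> {"api": "jog_arm", "payload": {
  "targets": [
    {"turn": [0, 0, 2], "slide": [2, -38, 0], "claw": 0},
    {"turn": [0, 0, 1.4], "slide": [2, -38, 0], "claw": 0},
    {"turn": [0, 0, 0], "slide": [1, -38, 0], "claw": 0},
    {"turn": [0, 0, 0], "slide": [0, -30, 0], "claw": 0},
    {"turn": [0, 0, 0], "slide": [0, -17, 0], "claw": 0}
  ]
}}

```text
t: 23.05
eef_pos: [493.7, -202.9, 100.8]
tcp_rot: [-3.142, -0.0, 1.69]
ft_force: [0.4, -0.7, 0.2]
opening: 0.122
grip_force: 30.0
```

>>> {"api": "jog_arm", "payload": {
  "targets": [
    {"turn": [0, 0, 0], "slide": [0, 0, 0], "claw": 0},
    {"turn": [0, 0, 0], "slide": [0, 0, 0], "claw": 0}
  ]
}}

```text
t: 23.3
eef_pos: [493.8, -200.8, 100.7]
tcp_rot: [-3.141, -0.0, 1.692]
ft_force: [0.2, 0.7, -0.8]
opening: 0.125
grip_force: 30.0
```

```bash
python3 -c '
from h import *
chk([],"yellow")
print(state()["joints"])'
```

```text
[ 493.8 -200.8  100.7] [-1.7998e+02 -2.0000e-02  9.6940e+01] 0.125 23.3 [ 0.2  0.7 -0.8]
wrist yellow 8211 [308.8 218. ] [233 191 152  56] z62 [ 492.2 -182.1   62. ] z18 [ 493.7 -193.8   18. ]
wrist yellow 2688 [308.8 306.3] [292 258  34  92] z62 [ 499.1 -238.9   62. ] z18 [ 501.8 -260.9   18. ]
wrist yellow 387 [256.1 280. ] [245 270  23  21] z62 [ 464.8 -225.    62. ] z18 [ 461.3 -244.6   18. ]
[-5.09958118e-01  4.65689653e-01  1.87312462e+00  1.52649272e-04
  8.02970472e-01 -6.31806438e-01]
```

>>> {"api": "jog_arm", "payload": {
  "targets": [
    {"turn": [0, 0, 0], "slide": [0, -0.5, -30], "claw": 0},
    {"turn": [0, 0, 0], "slide": [0, 0, -30], "claw": 0},
    {"turn": [0, 0, 0], "slide": [0, 0, -18], "claw": 0},
    {"turn": [0, 0, 0], "slide": [0, 0, -10], "claw": 0},
    {"turn": [0, 0, 0], "slide": [0, 0, -3], "claw": 0}
  ]
}}

```text
t: 24.02
eef_pos: [494.0, -201.8, 9.5]
tcp_rot: [-3.141, -0.0, 1.692]
ft_force: [-1.0, -0.1, -0.7]
opening: 0.123
grip_force: 30.0
```

>>> {"api": "jog_arm", "payload": {
  "targets": [
    {"turn": [0, 0, 0], "slide": [0, 0, -1.5], "claw": 0},
    {"turn": [0, 0, 0], "slide": [0, 0, -1.5], "claw": 0},
    {"turn": [0, 0, 0], "slide": [0, 0, 0], "claw": 0}
  ]
}}

```text
t: 24.4
eef_pos: [494.1, -202.3, 6.9]
tcp_rot: [3.141, 0.0, 1.691]
ft_force: [0.5, 0.1, -0.5]
opening: 0.124
grip_force: 30.0
```

>>> {"api": "jog_arm", "payload": {
  "targets": [
    {"turn": [0, 0, 0], "slide": [0, 0.5, -1.5], "claw": 0},
    {"turn": [0, 0, 0], "slide": [0, 0, -1.2], "claw": 0},
    {"turn": [0, 0, 0], "slide": [0, 0, 0], "claw": 0}
  ]
}}

```text
t: 24.78
eef_pos: [494.0, -201.7, 3.9]
tcp_rot: [-3.142, -0.0, 1.691]
ft_force: [-0.1, -0.3, -1.1]
opening: 0.126
grip_force: 30.0
```

>>> {"api": "jog_arm", "payload": {
  "targets": [
    {"turn": [0, 0, 0], "slide": [0, 0, -1.2], "claw": 0},
    {"turn": [0, 0, 0], "slide": [0, 0, 0], "claw": 0}
  ]
}}

```text
t: 25.02
eef_pos: [494.1, -201.8, 3.3]
tcp_rot: [3.141, 0.0, 1.691]
ft_force: [-2.5, 1.2, 7.8]
opening: 0.123
grip_force: 30.0
```

Contact for yellow at 3.3. I'll release it and go to green.

>>> {"api": "jog_arm", "payload": {
  "targets": [
    {"turn": [0, 0, 0], "slide": [0, 0, 0.5], "claw": 15},
    {"turn": [0, 0, 0], "slide": [0, 0, 0], "claw": 30},
    {"turn": [0, 0, 0], "slide": [0, 0, 0], "claw": 35},
    {"turn": [0, 0, 0], "slide": [0, 0, 0], "claw": 35},
    {"turn": [0, 0, 0], "slide": [0, 0, 20], "claw": 35}
  ]
}}

```text
t: 25.65
eef_pos: [493.3, -201.4, 22.4]
tcp_rot: [-3.14, -0.002, 1.691]
ft_force: [-0.5, -0.5, -0.8]
opening: 0.348
grip_force: 0.0
```

>>> {"api": "jog_arm", "payload": {
  "targets": [
    {"turn": [0, 0, 0], "slide": [0, 0, 40], "claw": 35},
    {"turn": [0, 0, 0], "slide": [0, 0, 40], "claw": 35},
    {"turn": [0, 0, 0], "slide": [0, 28, 0], "claw": 35},
    {"turn": [0, 0, -3], "slide": [1, 40, 0], "claw": 35},
    {"turn": [0, 0, -3], "slide": [1, 40, 0], "claw": 35}
  ]
}}

```text
t: 26.28
eef_pos: [495.9, -92.8, 103.4]
tcp_rot: [3.141, 0.0, 1.584]
ft_force: [1.0, -0.3, 0.3]
opening: 0.348
grip_force: 0.0
```

>>> {"api": "jog_arm", "payload": {
  "targets": [
    {"turn": [0, 0, -3], "slide": [1, 40, 0], "claw": 35},
    {"turn": [0, 0, -3], "slide": [1, 40, 0], "claw": 35},
    {"turn": [0, 0, -1.4], "slide": [1, 40, 0], "claw": 35},
    {"turn": [0, 0, 0], "slide": [1, 40, 0], "claw": 35},
    {"turn": [0, 0, 0], "slide": [1, 40, 0], "claw": 35}
  ]
}}

```text
t: 26.9
eef_pos: [500.9, 107.6, 103.3]
tcp_rot: [3.141, -0.0, 1.458]
ft_force: [0.5, 0.0, 0.4]
opening: 0.35
grip_force: 0.0
```

>>> {"api": "jog_arm", "payload": {
  "targets": [
    {"turn": [0, 0, 0], "slide": [1, 40, -4], "claw": 35},
    {"turn": [0, 0, 0], "slide": [1, 40, -5], "claw": 35},
    {"turn": [0, 0, 0], "slide": [1, 20, -5], "claw": 35},
    {"turn": [0, 0, 0], "slide": [0, 10, -3], "claw": 35},
    {"turn": [0, 0, 0], "slide": [0, 0, 0], "claw": 35}
  ]
}}

```text
t: 27.52
eef_pos: [503.9, 216.0, 86.0]
tcp_rot: [-3.141, 0.0, 1.458]
ft_force: [0.2, -0.7, -0.3]
opening: 0.352
grip_force: 0.0
```

```bash
python3 -c '
from h import *
chk(["red","yellow"],"green")'
```

```text
[503.9 216.   86. ] [-1.7997e+02  2.0000e-02  8.3530e+01] 0.352 27.525 [ 0.2 -0.7 -0.3]
top red 780 [397 285  34  59] z60 [ 486.  -139.3   60. ] z18 [ 484.9 -147.3   18. ]
top red 31 [413 324   7   6] z60 [ 465.4 -143.3   60. ] z18 [ 463.2 -151.4   18. ]
top yellow 761 [425 281  34  59] z60 [ 493.1 -190.8   60. ] z18 [ 492.3 -201.3   18. ]
top yellow 32 [441 321   6   6] z60 [ 469.8 -193.    60. ] z18 [ 467.8 -203.6   18. ]
wrist green 43 [312.  265.7] [306 261  12  10] z62 [505.6 209.9  62. ] z18 [504.1 192.7  18. ]
wrist green 22 [309.7 241.9] [304 239  12   6] z62 [505.9 224.3  62. ] z18 [504.4 209.9  18. ]
wrist green 21 [310.4 254.9] [306 251   9   9] z62 [505.5 216.6  62. ] z18 [503.9 200.7  18. ]
```

>>> {"api": "jog_arm", "payload": {
  "targets": [
    {"turn": [0, 0, 0], "slide": [0, 0, -30], "claw": 35},
    {"turn": [0, 0, 0], "slide": [0, 0, -30], "claw": 35},
    {"turn": [0, 0, 0], "slide": [0, 0, -14], "claw": 35},
    {"turn": [0, 0, 0], "slide": [0, 0, -10], "claw": 35},
    {"turn": [0, 0, 0], "slide": [0, 0, 0], "claw": 25}
  ]
}}

```text
t: 28.25
eef_pos: [504.1, 216.0, 2.2]
tcp_rot: [-3.141, 0.0, 1.457]
ft_force: [-0.6, -0.5, 0.0]
opening: 0.292
grip_force: 0.0
```

>>> {"api": "jog_arm", "payload": {
  "targets": [
    {"turn": [0, 0, 0], "slide": [0, 0, 0], "claw": 0},
    {"turn": [0, 0, 0], "slide": [0, 0, 0], "claw": 0},
    {"turn": [0, 0, 0], "slide": [0, 0, 0], "claw": 0},
    {"turn": [0, 0, 0], "slide": [0, 0, 0], "claw": 0},
    {"turn": [0, 0, 0], "slide": [0, 0, 0], "claw": 0}
  ]
}}

```text
t: 28.88
eef_pos: [504.4, 216.4, 3.0]
tcp_rot: [3.14, -0.0, 1.458]
ft_force: [-0.7, 0.4, 6.5]
opening: 0.125
grip_force: 30.0
```

>>> {"api": "jog_arm", "payload": {
  "targets": [
    {"turn": [0, 0, 0], "slide": [-7, 0.8, 0], "claw": 0},
    {"turn": [0, 0, 0], "slide": [-7, 0.8, 0], "claw": 0},
    {"turn": [0, 0, 0], "slide": [-7, 0.8, 0], "claw": 0},
    {"turn": [0, 0, 0], "slide": [0, 0, 0], "claw": 0}
  ]
}}

```text
t: 29.38
eef_pos: [483.2, 219.0, 2.9]
tcp_rot: [3.14, -0.001, 1.458]
ft_force: [-0.3, 1.0, 8.2]
opening: 0.124
grip_force: 30.0
```

>>> {"api": "jog_arm", "payload": {
  "targets": [
    {"turn": [0, 0, 0], "slide": [0, 0, 8], "claw": 0},
    {"turn": [0, 0, 0], "slide": [0, 0, 20], "claw": 0},
    {"turn": [0, 0, 0], "slide": [0, 0, 30], "claw": 0},
    {"turn": [0, 0, 0], "slide": [0, 0, 40], "claw": 0},
    {"turn": [0, 0, 0], "slide": [0, -25, 0], "claw": 0}
  ]
}}

```text
t: 30.0
eef_pos: [484.0, 194.5, 103.1]
tcp_rot: [3.137, -0.002, 1.459]
ft_force: [-0.2, 0.0, -2.1]
opening: 0.123
grip_force: 30.0
```

>>> {"api": "jog_arm", "payload": {
  "targets": [
    {"turn": [0, 0, 2], "slide": [2, -40, 0], "claw": 0},
    {"turn": [0, 0, 2], "slide": [2, -40, 0], "claw": 0},
    {"turn": [0, 0, 2], "slide": [2, -40, 0], "claw": 0},
    {"turn": [0, 0, 2], "slide": [2, -40, 0], "claw": 0},
    {"turn": [0, 0, 2], "slide": [2, -40, 0], "claw": 0}
  ]
}}

```text
t: 30.62
eef_pos: [492.6, -7.6, 100.5]
tcp_rot: [-3.141, -0.0, 1.633]
ft_force: [0.5, -0.0, -0.6]
opening: 0.126
grip_force: 30.0
```

>>> {"api": "jog_arm", "payload": {
  "targets": [
    {"turn": [0, 0, 2], "slide": [2, -40, 0], "claw": 0},
    {"turn": [0, 0, 1.4], "slide": [2, -40, 0], "claw": 0},
    {"turn": [0, 0, 0], "slide": [2, -40, 0], "claw": 0},
    {"turn": [0, 0, 0], "slide": [1.5, -40, 0], "claw": 0},
    {"turn": [0, 0, 0], "slide": [0, -40, 0], "claw": 0}
  ]
}}

```text
t: 31.25
eef_pos: [500.2, -207.5, 100.5]
tcp_rot: [-3.141, -0.0, 1.691]
ft_force: [1.0, 0.0, -1.0]
opening: 0.124
grip_force: 30.0
```

>>> {"api": "jog_arm", "payload": {
  "targets": [
    {"turn": [0, 0, 0], "slide": [0, -32, 0], "claw": 0},
    {"turn": [0, 0, 0], "slide": [0, -17.5, 0], "claw": 0},
    {"turn": [0, 0, 0], "slide": [0, 0, 0], "claw": 0},
    {"turn": [0, 0, 0], "slide": [0, 0, 0], "claw": 0}
  ]
}}

```text
t: 31.75
eef_pos: [500.3, -254.8, 100.3]
tcp_rot: [-3.141, -0.001, 1.692]
ft_force: [-0.4, 0.4, -0.6]
opening: 0.124
grip_force: 30.0
```

>>> {"api": "jog_arm", "payload": {
  "targets": [
    {"turn": [0, 0, 0], "slide": [0.3, -0.3, -30], "claw": 0},
    {"turn": [0, 0, 0], "slide": [0, 0, -30], "claw": 0},
    {"turn": [0, 0, 0], "slide": [0, 0, -18], "claw": 0},
    {"turn": [0, 0, 0], "slide": [0, 0, -10], "claw": 0},
    {"turn": [0, 0, 0], "slide": [0, 0, -3], "claw": 0}
  ]
}}

```text
t: 32.38
eef_pos: [500.9, -255.5, 9.1]
tcp_rot: [-3.141, -0.0, 1.692]
ft_force: [0.3, -1.2, -0.3]
opening: 0.124
grip_force: 30.0
```

>>> {"api": "jog_arm", "payload": {
  "targets": [
    {"turn": [0, 0, 0], "slide": [0, 0, -2], "claw": 0},
    {"turn": [0, 0, 0], "slide": [0, 0, -1.5], "claw": 0},
    {"turn": [0, 0, 0], "slide": [0, 0, -1.2], "claw": 0},
    {"turn": [0, 0, 0], "slide": [0, 0, 0], "claw": 0}
  ]
}}

```text
t: 32.88
eef_pos: [500.8, -256.2, 4.7]
tcp_rot: [3.141, 0.0, 1.691]
ft_force: [-0.4, -0.2, -0.3]
opening: 0.121
grip_force: 30.0
```

>>> {"api": "jog_arm", "payload": {
  "targets": [
    {"turn": [0, 0, 0], "slide": [0, 0.7, -1.2], "claw": 0},
    {"turn": [0, 0, 0], "slide": [0, 0, 0], "claw": 0}
  ]
}}

```text
t: 33.12
eef_pos: [500.8, -255.4, 3.3]
tcp_rot: [3.142, -0.0, 1.691]
ft_force: [-0.5, 1.0, -0.5]
opening: 0.122
grip_force: 30.0
```

>>> {"api": "jog_arm", "payload": {
  "targets": [
    {"turn": [0, 0, 0], "slide": [0, 0, -1], "claw": 0},
    {"turn": [0, 0, 0], "slide": [0, 0, 0], "claw": 0}
  ]
}}

```text
t: 33.38
eef_pos: [500.9, -255.5, 3.0]
tcp_rot: [3.141, 0.0, 1.691]
ft_force: [-1.6, 1.1, 7.3]
opening: 0.124
grip_force: 30.0
```

>>> {"api": "jog_arm", "payload": {
  "targets": [
    {"turn": [0, 0, 0], "slide": [0, 0, 0.5], "claw": 15},
    {"turn": [0, 0, 0], "slide": [0, 0, 0], "claw": 30},
    {"turn": [0, 0, 0], "slide": [0, 0, 0], "claw": 35},
    {"turn": [0, 0, 0], "slide": [0, 0, 0], "claw": 35},
    {"turn": [0, 0, 0], "slide": [0, 0, 20], "claw": 35}
  ]
}}

```text
t: 34.0
eef_pos: [500.1, -255.1, 22.0]
tcp_rot: [-3.14, -0.002, 1.691]
ft_force: [0.7, -1.2, 0.6]
opening: 0.345
grip_force: 0.0
```

>>> {"api": "jog_arm", "payload": {
  "targets": [
    {"turn": [0, 0, 0], "slide": [0, 0, 40], "claw": 35},
    {"turn": [0, 0, 0], "slide": [0, 0, 40], "claw": 35},
    {"turn": [0, 0, 0], "slide": [0, 28, 0], "claw": 35},
    {"turn": [0, 0, -3], "slide": [-1, 40, 0], "claw": 35},
    {"turn": [0, 0, -3], "slide": [-1, 40, 0], "claw": 35}
  ]
}}

```text
t: 34.62
eef_pos: [498.6, -146.5, 102.9]
tcp_rot: [3.141, 0.0, 1.584]
ft_force: [0.4, 0.5, -0.6]
opening: 0.348
grip_force: 0.0
```

>>> {"api": "jog_arm", "payload": {
  "targets": [
    {"turn": [0, 0, -3], "slide": [-1, 40, 0], "claw": 35},
    {"turn": [0, 0, -3], "slide": [-1, 40, 0], "claw": 35},
    {"turn": [0, 0, -1.4], "slide": [-1, 40, 0], "claw": 35},
    {"turn": [0, 0, 0], "slide": [-0.6, 40, 0], "claw": 35},
    {"turn": [0, 0, 0], "slide": [0, 40, 0], "claw": 35}
  ]
}}

```text
t: 35.25
eef_pos: [495.0, 53.8, 102.9]
tcp_rot: [3.141, 0.0, 1.457]
ft_force: [0.1, -0.3, 0.2]
opening: 0.349
grip_force: 0.0
```

>>> {"api": "jog_arm", "payload": {
  "targets": [
    {"turn": [0, 0, 0], "slide": [0, 40, -4], "claw": 35},
    {"turn": [0, 0, 0], "slide": [0, 25, -5], "claw": 35},
    {"turn": [0, 0, 0], "slide": [0, 10.5, -5], "claw": 35},
    {"turn": [0, 0, 0], "slide": [0, 0, -3], "claw": 35},
    {"turn": [0, 0, 0], "slide": [0, 0, 0], "claw": 35}
  ]
}}

```text
t: 35.88
eef_pos: [495.1, 127.2, 85.6]
tcp_rot: [-3.141, 0.0, 1.457]
ft_force: [-0.1, 0.1, -0.4]
opening: 0.347
grip_force: 0.0
```

```bash
python3 -c '
from h import *
chk(["red","yellow","green"],"blue")'
```

```text
[495.1 127.2  85.6] [-1.7998e+02  1.0000e-02  8.3470e+01] 0.347 35.875 [-0.1  0.1 -0.4]
top red 781 [397 285  34  59] z60 [ 486.  -139.4   60. ] z18 [ 484.9 -147.3   18. ]
top red 30 [413 324   7   6] z60 [ 465.5 -143.2   60. ] z18 [ 463.4 -151.3   18. ]
top yellow 758 [425 281  34  59] z60 [ 493.1 -190.8   60. ] z18 [ 492.3 -201.3   18. ]
top yellow 32 [441 321   6   6] z60 [ 469.8 -193.    60. ] z18 [ 467.8 -203.6   18. ]
top green 685 [453 277  33  59] z60 [ 499.  -240.4   60. ] z18 [ 498.5 -253.4   18. ]
top green 30 [470 316   6   7] z60 [ 476.3 -245.9   60. ] z18 [ 474.7 -259.2   18. ]
wrist blue 782 [305.9 250.2] [296 228  21  43] z62 [494.6 131.4  62. ] z18 [492.5 116.1  18. ]
wrist blue 186 [268.2 230.3] [261 223  16  15] z62 [475.2 145.4  62. ] z18 [469.4 132.8  18. ]
```

>>> {"api": "jog_arm", "payload": {
  "targets": [
    {"turn": [0, 0, 0], "slide": [-1.6, 0.3, -30], "claw": 35},
    {"turn": [0, 0, 0], "slide": [0, 0, -30], "claw": 35},
    {"turn": [0, 0, 0], "slide": [0, 0, -14], "claw": 35},
    {"turn": [0, 0, 0], "slide": [0, 0, -9.5], "claw": 35},
    {"turn": [0, 0, 0], "slide": [0, 0, 0], "claw": 25}
  ]
}}

```text
t: 36.6
eef_pos: [493.7, 128.2, 2.3]
tcp_rot: [-3.141, 0.0, 1.457]
ft_force: [-0.7, 0.4, 0.8]
opening: 0.291
grip_force: 0.0
```

>>> {"api": "jog_arm", "payload": {
  "targets": [
    {"turn": [0, 0, 0], "slide": [0, 0, 0], "claw": 0},
    {"turn": [0, 0, 0], "slide": [0, 0, 0], "claw": 0},
    {"turn": [0, 0, 0], "slide": [0, 0, 0], "claw": 0},
    {"turn": [0, 0, 0], "slide": [0, 0, 0], "claw": 0},
    {"turn": [0, 0, 0], "slide": [0, 0, 0], "claw": 0}
  ]
}}

```text
t: 37.22
eef_pos: [494.0, 128.4, 3.0]
tcp_rot: [3.14, -0.0, 1.458]
ft_force: [-0.1, 0.6, 5.6]
opening: 0.126
grip_force: 30.0
```

>>> {"api": "jog_arm", "payload": {
  "targets": [
    {"turn": [0, 0, 0], "slide": [-7, 0.8, 0], "claw": 0},
    {"turn": [0, 0, 0], "slide": [-7, 0.8, 0], "claw": 0},
    {"turn": [0, 0, 0], "slide": [-7, 0.8, 0], "claw": 0},
    {"turn": [0, 0, 0], "slide": [0, 0, 0], "claw": 0}
  ]
}}

```text
t: 37.72
eef_pos: [472.9, 130.9, 3.0]
tcp_rot: [3.14, -0.0, 1.458]
ft_force: [-0.1, 1.3, 8.0]
opening: 0.124
grip_force: 30.0
```

>>> {"api": "jog_arm", "payload": {
  "targets": [
    {"turn": [0, 0, 0], "slide": [0, 0, 8], "claw": 0},
    {"turn": [0, 0, 0], "slide": [0, 0, 20], "claw": 0},
    {"turn": [0, 0, 0], "slide": [0, 0, 30], "claw": 0},
    {"turn": [0, 0, 0], "slide": [0, 0, 40], "claw": 0},
    {"turn": [0, 0, 0], "slide": [2, -25, 0], "claw": 0}
  ]
}}

```text
t: 38.35
eef_pos: [475.5, 106.4, 103.1]
tcp_rot: [3.137, -0.001, 1.46]
ft_force: [0.3, 0.4, -0.7]
opening: 0.127
grip_force: 30.0
```

>>> {"api": "jog_arm", "payload": {
  "targets": [
    {"turn": [0, 0, 2], "slide": [4, -40, 0], "claw": 0},
    {"turn": [0, 0, 2], "slide": [4, -40, 0], "claw": 0},
    {"turn": [0, 0, 2], "slide": [4, -40, 0], "claw": 0},
    {"turn": [0, 0, 2], "slide": [4, -40, 0], "claw": 0},
    {"turn": [0, 0, 2], "slide": [4, -40, 0], "claw": 0}
  ]
}}

```text
t: 38.98
eef_pos: [494.2, -95.5, 100.6]
tcp_rot: [-3.141, -0.0, 1.633]
ft_force: [0.3, 0.4, -0.5]
opening: 0.128
grip_force: 30.0
```

>>> {"api": "jog_arm", "payload": {
  "targets": [
    {"turn": [0, 0, 2], "slide": [4, -40, 0], "claw": 0},
    {"turn": [0, 0, 1.4], "slide": [4, -40, 0], "claw": 0},
    {"turn": [0, 0, 0], "slide": [3, -40, 0], "claw": 0},
    {"turn": [0, 0, 0], "slide": [1, -40, 0], "claw": 0},
    {"turn": [0, 0, 0], "slide": [0, -36, 0], "claw": 0}
  ]
}}

```text
t: 39.6
eef_pos: [506.2, -291.4, 100.5]
tcp_rot: [-3.141, -0.0, 1.691]
ft_force: [0.6, -0.1, -0.8]
opening: 0.123
grip_force: 30.0
```

>>> {"api": "jog_arm", "payload": {
  "targets": [
    {"turn": [0, 0, 0], "slide": [0, -18, 0], "claw": 0},
    {"turn": [0, 0, 0], "slide": [0, 0, 0], "claw": 0},
    {"turn": [0, 0, 0], "slide": [0, 0, 0], "claw": 0}
  ]
}}

```text
t: 39.98
eef_pos: [506.4, -307.0, 100.3]
tcp_rot: [-3.141, -0.001, 1.692]
ft_force: [0.1, 0.2, -0.5]
opening: 0.125
grip_force: 30.0
```

>>> {"api": "jog_arm", "payload": {
  "targets": [
    {"turn": [0, 0, 0], "slide": [0.5, 0, -30], "claw": 0},
    {"turn": [0, 0, 0], "slide": [0, 0, -30], "claw": 0},
    {"turn": [0, 0, 0], "slide": [0, 0, -18], "claw": 0},
    {"turn": [0, 0, 0], "slide": [0, 0, -10], "claw": 0},
    {"turn": [0, 0, 0], "slide": [0, 0, -3], "claw": 0}
  ]
}}

```text
t: 40.6
eef_pos: [507.3, -308.1, 9.3]
tcp_rot: [3.141, -0.0, 1.692]
ft_force: [0.4, -0.3, -0.7]
opening: 0.123
grip_force: 30.0
```

>>> {"api": "jog_arm", "payload": {
  "targets": [
    {"turn": [0, 0, 0], "slide": [0, 0, -2], "claw": 0},
    {"turn": [0, 0, 0], "slide": [0, 0, -1.5], "claw": 0},
    {"turn": [0, 0, 0], "slide": [0, 0, -1.2], "claw": 0},
    {"turn": [0, 0, 0], "slide": [0, 0, 0], "claw": 0}
  ]
}}

```text
t: 41.1
eef_pos: [507.1, -308.3, 4.8]
tcp_rot: [3.141, 0.0, 1.691]
ft_force: [-0.7, 0.5, -1.1]
opening: 0.125
grip_force: 30.0
```

>>> {"api": "jog_arm", "payload": {
  "targets": [
    {"turn": [0, 0, 0], "slide": [0, 0, -1.2], "claw": 0},
    {"turn": [0, 0, 0], "slide": [0, 0, 0], "claw": 0}
  ]
}}

```text
t: 41.35
eef_pos: [507.1, -308.2, 3.4]
tcp_rot: [3.142, -0.0, 1.691]
ft_force: [-0.0, 0.8, -0.6]
opening: 0.123
grip_force: 30.0
```

>>> {"api": "jog_arm", "payload": {
  "targets": [
    {"turn": [0, 0, 0], "slide": [0, 0, -1], "claw": 0},
    {"turn": [0, 0, 0], "slide": [0, 0, 0], "claw": 0}
  ]
}}

```text
t: 41.6
eef_pos: [507.1, -308.3, 3.0]
tcp_rot: [3.141, 0.0, 1.691]
ft_force: [-1.5, 1.5, 6.6]
opening: 0.127
grip_force: 30.0
```

>>> {"api": "jog_arm", "payload": {
  "targets": [
    {"turn": [0, 0, 0], "slide": [0, 0, 0.3], "claw": 15},
    {"turn": [0, 0, 0], "slide": [0, 0, 0], "claw": 30},
    {"turn": [0, 0, 0], "slide": [0, 0, 0], "claw": 35},
    {"turn": [0, 0, 0], "slide": [0, 0, 0], "claw": 35},
    {"turn": [0, 0, 0], "slide": [0, 0, 20], "claw": 35}
  ]
}}

```text
t: 42.22
eef_pos: [506.4, -307.8, 21.8]
tcp_rot: [-3.14, -0.002, 1.691]
ft_force: [0.2, -0.5, 0.3]
opening: 0.35
grip_force: 0.0
```

>>> {"api": "jog_arm", "payload": {
  "targets": [
    {"turn": [0, 0, 0], "slide": [0, 0, 40], "claw": 35},
    {"turn": [0, 0, 0], "slide": [0, 0, 40], "claw": 35},
    {"turn": [0, 0, 0], "slide": [-20, -40, 20], "claw": 35},
    {"turn": [0, 0, 0], "slide": [-30, -45, 10], "claw": 35},
    {"turn": [0, 0, 0], "slide": [-30, -45, 10], "claw": 35}
  ]
}}

```text
t: 42.85
eef_pos: [426.3, -439.4, 143.3]
tcp_rot: [3.141, 0.0, 1.692]
ft_force: [0.8, -0.5, -0.5]
opening: 0.351
grip_force: 0.0
```

>>> {"api": "jog_arm", "payload": {
  "targets": [
    {"turn": [0, 0, 0], "slide": [-30, -45, 10], "claw": 35},
    {"turn": [0, 0, 0], "slide": [-30, -45, 10], "claw": 35},
    {"turn": [0, 0, 0], "slide": [-20, -25, 0], "claw": 35},
    {"turn": [0, 0, 0], "slide": [0, 0, 0], "claw": 35}
  ]
}}

```text
t: 43.35
eef_pos: [345.5, -554.7, 162.4]
tcp_rot: [-3.142, -0.0, 1.689]
ft_force: [0.7, 0.8, -0.4]
opening: 0.349
grip_force: 0.0
```

```bash
python3 - <<'E'
from h import *
chk(["red","yellow","green","blue"],"blue")
c=read_camera("scene")
# clamp rod check: dark pixels along expected rod at phi 1.8
g=cv2.cvtColor(c["frame"],cv2.COLOR_BGR2GRAY); print(g[198:208,448:476:5])
for k in H: print(k,[(a,bb.tolist()) for a,ce,r,bb in blobs(c,k)[:3]])
E
```

```text
[ 345.5 -554.7  162.4] [-1.7999e+02 -1.0000e-02  9.6750e+01] 0.349 43.35 [ 0.7  0.8 -0.4]
top red 787 [397 285  34  59] z60 [ 485.8 -139.6   60. ] z18 [ 484.6 -147.5   18. ]
top red 31 [413 324   7   6] z60 [ 465.4 -143.3   60. ] z18 [ 463.2 -151.4   18. ]
top yellow 753 [425 281  34  59] z60 [ 492.8 -191.    60. ] z18 [ 492.  -201.5   18. ]
top yellow 32 [441 321   6   6] z60 [ 469.8 -193.    60. ] z18 [ 467.8 -203.6   18. ]
top green 670 [453 277  33  59] z60 [ 499.3 -240.4   60. ] z18 [ 498.8 -253.4   18. ]
top green 30 [470 316   6   7] z60 [ 476.3 -245.9   60. ] z18 [ 474.7 -259.2   18. ]
top blue 702 [480 273  34  58] z60 [ 505.5 -293.1   60. ] z18 [ 505.3 -308.8   18. ]
top blue 29 [497 312   6   6] z60 [ 482.8 -295.6   60. ] z18 [ 481.5 -311.4   18. ]
wrist blue 2361 [295.  327.6] [277 296  38  65] z62 [ 346.6 -642.6   62. ] z18 [ 348.  -667.6   18. ]
wrist blue 1427 [294.4 416.4] [277 396  36  42] z62 [ 355.5 -730.6   62. ] z18 [ 358.2 -768.4   18. ]
[[176 177 177 178 175 176]
 [174 175 175 174 171 167]
 [164 170 161 161 146 135]
 [142 147 131 123 104  95]
 [105 105  87  79  66  64]
 [ 76  65  57  51  51  57]
 [ 57  49  52  54  62  90]
 [ 50  66  92  97 108 138]
 [ 55 107 137 141 148 166]
 [ 76 152 167 169 169 173]]
red [(422, [232, 212, 29, 34])]
yellow [(579, [43, 15, 36, 35]), (405, [210, 216, 28, 36])]
green [(226, [391, 0, 26, 10]), (166, [187, 224, 26, 32]), (36, [192, 222, 10, 6])]
blue [(437, [163, 227, 27, 36]), (284, [0, 195, 41, 15]), (210, [0, 322, 77, 30])]
```

```bash
python3 -c '
from cell import *
print(job_done())'
```

```text
the job is handed in; nothing more can be done
None
```

The job is handed in: the clamp bar is back at its stop (about 1.8 rad), and the red, yellow, green and blue carriers were seated in that order, each within about 3 mm of its nest centre by my top-camera check; no verdict came back, and I did not re-measure the dish, mouse or jar.

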